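# Tighten the clamp nut deep in the microscope stand's foot

## Task

The microscope stand's foot is loose: tighten the square clamp nut at the bottom of its deep collar. Take the long T-handle socket wrench (the taller of the two standing in the tray), lower it fully onto the nut, turn the nut clockwise (seen from above) until it comes up against its stop, then lift the wrench out and stand it upright in the tray again without dropping it. Leave the short wrench and everything else on the bench where they are.

Things in the scene. Friction and masses are not known exactly. Their poses are not given: they have to be found in the camera images.
- wrench_handle (a point): Centre of the handle bar of the LONG steel T-handle socket wrench, loose, standing upright, socket down; 170 mm tall, 0.37 to 0.63 kg. The level, flat-sided bar is 90 mm long (this point's x), 16 mm wide (y), 20 mm high; this point is 160 mm above the wrench's lower end, 10 mm below its top. z is up along the wrench.
- wrench_centre (a point): Middle of the long wrench's round 18 mm shaft, 85 mm above its lower end; same axes as the handle point.
- wrench_socket (a point): Centre of the long wrench's open lower end, the mouth of its square socket: 38 mm outside, 29 mm inside, 41 mm deep, 47 mm high outside, walls parallel to x and y; same axes as the handle point.
- short_wrench_centre (a point): Middle of the SHORT T-handle wrench standing in the same tray, 50 mm above its lower end: the same shape but only 100 mm tall, too short to reach the nut. A bystander; x along its handle bar, z up.
- tray: Black open tray, fixed to the bench: 140 mm (its x) by 200 mm (its y), 28 mm high, walls and floor 5 mm. Origin at the centre of its underside, on the bench; the upper face of its floor is 5 mm above that. The wrenches stand in it about 50 mm either side of its centre along y, one on each side.
- foot: Grey cast foot of the microscope stand, fixed to the bench: plate 170 mm (x) by 150 mm (y) by 18 mm, with an upright round collar in its middle, 80 mm outside diameter, its top 115 mm above the bench. Origin at the centre of its underside.
- bore_mouth (a point): Centre of the collar's open top, 115 mm above the bench. Vertical bore 60 mm in diameter, 97 mm deep. At its bottom a fixed steel washer, its top 22 mm above the bench, on which the socket's lower end rests when fully down over the nut.
- nut_top (a point): Centre of the top face of the square steel clamp nut, on the bore's axis, 46 mm above the bench. Nut 26 mm across flats, 24 mm high, its upper 6 mm tapering to 19 mm across; a 12 mm bolt end stands 8 mm above it. x and y are square to its flats and turn with it. The socket on it has about 0.11 rad of play either way.
- clamp_nut (a joint): Turn of the nut in rad, growing clockwise seen from above: 0 loosest, 1.3 hard against the stop (tight; its flats are then parallel to the foot plate's sides). Starts between 0.05 and 0.55, so under a quarter turn is needed. Turning takes about 0.15 N m; the nut stays where it is left and does not move up or down.
- bottle: White plastic bottle, 64 mm diameter, 160 mm tall, origin under its centre; a bystander.
- pot: Blue-green pencil pot, 80 mm diameter, 110 mm tall, origin under its centre; a bystander.
- mouse: Black computer mouse, about 80 by 60 mm, 32 mm high, origin at its underside; a bystander.
- spool: Grey wire spool, 54 mm diameter, 50 mm high, origin under its centre; a bystander standing between tray and foot.
- heatsink: Finned heatsink block, 70 by 80 mm, 38 mm high, origin under its centre; a bystander.
- drive_box: Flat black drive case, 130 by 90 mm, 28 mm high, origin under its centre; a bystander.
Not all that is in view belongs to the job. Leave any pink or red look-alike of the part that bears short_wrench_centre alone.

How it is judged:
By the outcome, as a careful person would: the job done as asked, in the order asked, and still so for the second after the job is handed in, with the robot touching nothing.
It also fails if it takes over 58 s, if anything falls off the work surface, if the arm or the gripper's body presses on something with over 40 N, if the wrist force passes 120 N, or if a joint passes its speed limit or range.

## Robot

A 6-joint arm with a two-finger parallel gripper is mounted at the origin on the work surface. World frame = base frame: x ahead of the robot, y to its left, z up, the work surface at z = 0. Lengths are in m, angles in degrees, forces in N, time in s.
With the tool pointing down it reaches from about 0.275 to 0.75 m from the base axis. Payload 10.2 kg.
Tool frame: the origin (TCP) lies on the mounting face of the last link; the fingertips stand 173 mm ahead of it and the grasp point (between the pads) lies 155 mm ahead of it; z points along the fingers, y is the direction in which the jaws open and shut (so a half turn about z gives the same grasp; the last joint's range is limited). The gripper opens to 85 mm and grips with 20 to 120 N. Pads are 22 mm wide; open, the fingers measure 114 mm over their backs; the gripper's body (76 mm by 85 mm) begins 54 mm behind the grasp point. The pads swing forward as they close: fully open they stand 13 mm farther back than shut.
Start: joints at [-88.889, 17.928, 85.812, -0, 76.261, -12.8], TCP at [0.126, -0.51, 0.405] pointing down, gripper open.
Joint ranges: [-168.41, 168.41], [-55.51, 124.54], [10.69, 146.95], [-70.63, 250.63], [1, 178], [-165.06, 165.06]. Speed limits (degrees/s): [136.94, 136.94, 172.46, 180, 180, 180].

## Interface

Orientations are given as a 3x3 rotation matrix whose columns are the frame's x, y, z axes.
In Python, from workcell import env gives the robot as it stands.
- The arm moves only by the tool step_arm, never from a script. Its argument "series" is a list that holds one entry, the list of rows, each a list of 7 numbers: the shift along the tool's x, y, z in m, then the turn, a rotation vector about the tool's x, y, z in rad, then the finger opening in m, from 0 to 0.0854. A call has 1 to 12 rows; each row shifts and turns the commanded pose from where the row before left it, along the tool's axes as they then stand; what a row does not reach is not made up. A row lasts 1/12 s, in which the tool goes at most 41.7 mm and 7.16 degrees, less where a joint would pass 70% of its speed; a pose out of reach is approached as far as the arm can. A call with a gripper value outside its range is refused whole. The fingers move at their own pace and stop on an object; "newtons" is the grip in N (left out, the last holds). Time passes only in rows, so rows that do not move let the fingers close. It gives the time, the measured TCP pose, the force and the opening at its end, in the units of the state.
- env.get_state(): the state, without advancing time (a new reading comes with each control period).
- env.camera(name): name is "scene" or "side" or "wrist"; returns the picture (384x512x3 uint8, blue, green, red); there is no depth.
- env.camera_info(name): a dict with "vertical_fov" (degrees; the focal length in pixels is half the picture's height over the tangent of half this angle, whatever the lens; pixels are square), "cx", "cy" (the principal point, pixels), "pose" (4x4, takes a point from camera to world coordinates); the wrist camera has in their place "hand_eye" (4x4, takes a point from camera to tool coordinates, whose origin is the TCP and whose axes are the flange's). Camera axes: x right, y down, z forward; pixel columns grow to the right and rows downward; lengths in m; the calibration is good to about 2 mm. The wrist camera is an equidistant fisheye: a pixel r from the principal point sees the ray r / f radians off the axis. A picture is of the moment at which its call begins: read the wrist's pose just before it. camera_info takes no time and is no camera call.
- env.finish_job(): hands the job in, once; it reports no verdict.
Trained networks look in the newest picture that a camera, given by its name, has taken for a name from the list of things; names that differ only in an ending like _2 or _b are one class to them, and where a whole thing is asked for, a point or a joint stands for the part that bears it (a point fixed in the world has none). Each returns a list of dicts, best first, with "conf" (0 to 1); they miss things now and then, are a little off and sometimes report something else, mostly with a low value. They report only what shows in the picture. A call takes as long as a camera call. They do not tell look-alikes from the thing itself.
- env.trace(camera, target): "mask" (384x512 bool, what is visible of it) and "extent" ([left, top, right, bottom] in pixels, round what is visible of it).
The state is a dict: "clock": time; "qpos": joint angles; "qd": joint speeds; "joint_efforts": joint torques, N m; "eef_pos": TCP position; "tcp_rot": TCP orientation; "force": force on the tool from outside, world axes, zero at the start; "ft_torque": the same for the moment, N m; "finger_gap": opening from 0.0 (shut) to 1.0 (fully open).
Only numpy, scipy, OpenCV 4.12 (cv2) and the standard library are available. Lean on these libraries where they do the work, as an engineer would, in place of code of your own. Each camera call takes 0.05 s, during which the arm holds its last target.

## Working session

There is one attempt and no reset: what is moved stays moved. The work goes in short steps, Python scripts to look and compute and a tool call to move; the robot and the scene stay as the last step left them, time stands still between calls to the robot, and variables do not carry over. Pictures are saved under pics/ and viewed, and the job is handed in when it is done.

Besides the shell and the picture viewer there is one more tool, called after "Call:" by a JSON object that holds its "fn" and its "kwargs", one argument or row to a line. step_arm: Moves the arm, as the interface text tells. Its arguments: {"type":"object","properties":{"series":{"type":"array","items":{"type":"array","items":{"type":"array","items":{"type":"number"}}}},"newtons":{"type":"number"}},"required":["series"]}

```bash
ls; mkdir -p pics; python3 - <<'E'
from workcell import env
import cv2, json
s=env.get_state(); print(s)
for n in ["scene","side","wrist"]:
    im=env.camera(n); cv2.imwrite(f"pics/a_{n}.png",im); i=env.camera_info(n); print(n,i)
E
```

```text
pics
{'clock': 0.0, 'qpos': array([-8.88894288e+01,  1.79588035e+01,  8.58551649e+01,  7.82119447e-04,
        7.62587042e+01, -1.27980456e+01]), 'qd': array([-0.1045449 , -0.06944127, -0.08612829, -0.04953076, -0.12914057,
        0.02520219]), 'joint_efforts': array([ 3.89891080e-03, -4.12270260e+01, -2.59735912e+01,  2.81105980e-05,
        4.24543963e-03,  8.22583047e-06]), 'eef_pos': array([ 0.12620111, -0.50956393,  0.40413306]), 'tcp_rot': array([[ 9.70681125e-01,  2.40370865e-01, -1.13261836e-05],
       [ 2.40370685e-01, -9.70680341e-01,  1.26839469e-03],
       [ 2.93891025e-04, -1.23392927e-03, -9.99999196e-01]]), 'force': array([ 0.39182949, -0.48816368,  1.12841734]), 'ft_torque': array([ 0.01825815,  0.0255235 , -0.01972043]), 'finger_gap': 1.0005120726435288}
scene {'vertical_fov': 55.82043005737042, 'cx': 247.19143157748974, 'cy': 192.5562961373944, 'pose': array([[ 0.86603764,  0.39415417, -0.30760576,  0.94246385],
       [ 0.49969197, -0.66150454,  0.55921345, -0.68210953],
       [ 0.01693371, -0.63800802, -0.7698435 ,  1.03512334],
       [ 0.        ,  0.        ,  0.        ,  1.        ]])}
side {'vertical_fov': 49.87498329433086, 'cx': 250.8442384114661, 'cy': 189.73282035245765, 'pose': array([[-0.68094922, -0.44866647,  0.57879751, -0.20332594],
       [-0.73206498,  0.43832222, -0.52149256,  0.68477745],
       [-0.01972358, -0.77882734, -0.62692819,  0.9533719 ],
       [ 0.        ,  0.        ,  0.        ,  1.        ]])}
wrist {'vertical_fov': 65.70646984690485, 'cx': 254.73916069096182, 'cy': 191.31390114219604, 'hand_eye': array([[-4.39304404e-04, -9.58159347e-01, -2.86234994e-01,
         7.17259048e-02],
       [ 9.99999751e-01, -5.79180988e-04,  4.04015530e-04,
         1.23332086e-03],
       [-5.52893123e-04, -2.86234745e-01,  9.58159363e-01,
         3.06529073e-02],
       [ 0.00000000e+00,  0.00000000e+00,  0.00000000e+00,
         1.00000000e+00]])}
```

View pics/a_scene.png

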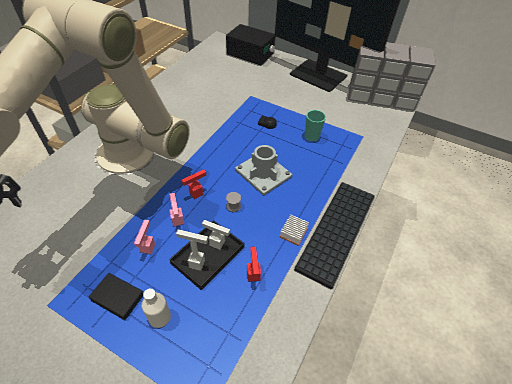

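View pics/a_side.png

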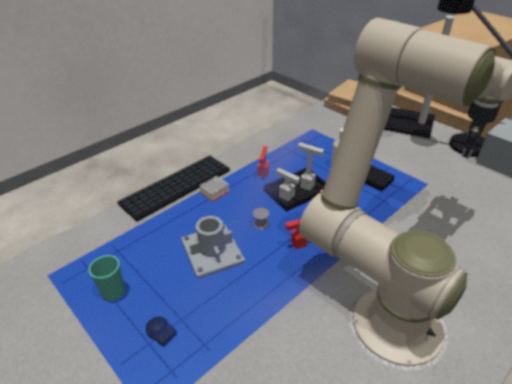

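View pics/a_wrist.png

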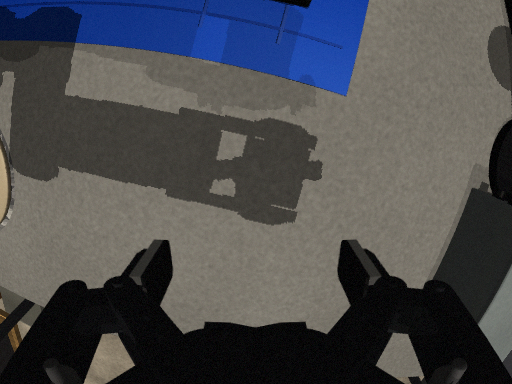

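Scene: the black tray is at about (207,257). It holds two grey T-wrenches: the taller one at (195,250), with its bar at (191,237), and the shorter at (216,235). Five pink or red look-alikes stand on the mat: (194,184), (176,210), (145,238), (254,265) and others seen from the side. The foot's collar is at (264,160).

```bash
cat > h.py <<'E'
from workcell import env
import numpy as np, cv2
def K(n):
    i=env.camera_info(n); f=192/np.tan(np.radians(i['vertical_fov']/2)); return i,f
def ray(n,uv,T=None):
    i,f=K(n); x=(uv[0]-i['cx'])/f; y=(uv[1]-i['cy'])/f
    if n=='wrist':
        r=np.hypot(x,y); d=np.array([x/r*np.sin(r),y/r*np.sin(r),np.cos(r)]) if r>1e-9 else np.array([0,0,1.])
        P=T@i['hand_eye']
    else: d=np.array([x,y,1.]); P=i['pose']
    d=P[:3,:3]@d; return P[:3,3],d/np.linalg.norm(d)
def atz(n,uv,z,T=None):
    o,d=ray(n,uv,T); return o+d*(z-o[2])/d[2]
def proj(n,p,T=None):
    i,f=K(n); P=i['pose'] if n!='wrist' else T@i['hand_eye']
    q=np.linalg.inv(P)@np.append(p,1)
    if n=='wrist':
        t=np.arctan2(np.hypot(q[0],q[1]),q[2]); h=np.hypot(q[0],q[1])+1e-12
        return np.array([i['cx']+f*t*q[0]/h,i['cy']+f*t*q[1]/h])
    return np.array([i['cx']+f*q[0]/q[2],i['cy']+f*q[1]/q[2]])
def tcp():
    s=env.get_state(); T=np.eye(4); T[:3,:3]=s['tcp_rot']; T[:3,3]=s['eef_pos']; return T,s
def tri(a,b):
    (o1,d1),(o2,d2)=a,b
    A=np.stack([d1,-d2],1); t=np.linalg.lstsq(A,o2-o1,rcond=None)[0]
    p=o1+d1*t[0];q=o2+d2*t[1]; return (p+q)/2,np.linalg.norm(p-q)
E
python3 - <<'E'
from h import *
env.camera("scene");env.camera("side")
ims={n:cv2.imread(f"pics/a_{n}.png") for n in("scene","side")}
for n in("scene","side"):
  for t in("wrench_handle","tray","foot","spool"):
    for r in env.trace(n,t)[:3]: print(n,t,round(r['conf'],2),r['extent'], [round(v,1) for v in np.argwhere(r['mask']).mean(0)[::-1]])
c=ims["scene"][205:295,150:260]; c=cv2.resize(c,None,fx=7,fy=6.6,interpolation=cv2.INTER_CUBIC); 
c=cv2.resize(ims["scene"][205:295,150:260],None,fx=6,fy=6,interpolation=cv2.INTER_CUBIC);cv2.imwrite("pics/c1.png",c)
c=cv2.resize(ims["scene"][130:200,220:310],None,fx=8,fy=8,interpolation=cv2.INTER_CUBIC);cv2.imwrite("pics/c2.png",c)
E
```

```text
scene wrench_handle 0.66 [176.0, 230.6, 208.7, 270.8] [np.float64(194.3), np.float64(248.2)]
scene wrench_handle 0.21 [308.1, 108.1, 322.2, 140.9] [np.float64(314.4), np.float64(124.8)]
scene tray 0.91 [170.8, 223.1, 248.0, 291.5] [np.float64(207.6), np.float64(258.3)]
scene foot 0.86 [235.3, 146.1, 289.4, 191.2] [np.float64(263.8), np.float64(169.4)]
scene foot 0.25 [178.0, 229.7, 206.9, 270.7] [np.float64(194.3), np.float64(248.4)]
scene spool 0.5 [225.0, 190.5, 241.3, 214.3] [np.float64(233.3), np.float64(201.7)]
scene spool 0.16 [233.8, 145.9, 290.9, 190.6] [np.float64(264.1), np.float64(169.4)]
side wrench_handle 0.88 [299.4, 144.9, 322.2, 189.6] [np.float64(308.7), np.float64(164.3)]
side tray 0.62 [262.9, 167.0, 321.9, 210.3] [np.float64(294.1), np.float64(191.3)]
side foot 0.97 [182.4, 215.8, 243.1, 276.0] [np.float64(211.1), np.float64(247.1)]
side spool 0.83 [251.8, 208.6, 269.3, 228.7] [np.float64(260.5), np.float64(217.4)]
```

View pics/c1.png

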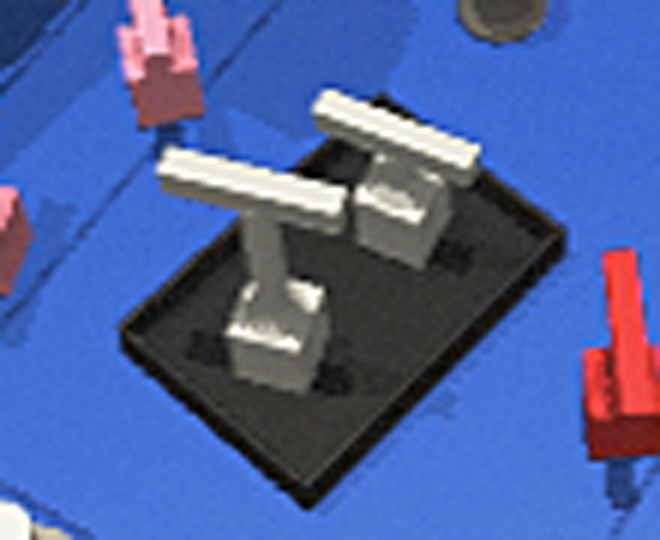

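View pics/c2.png

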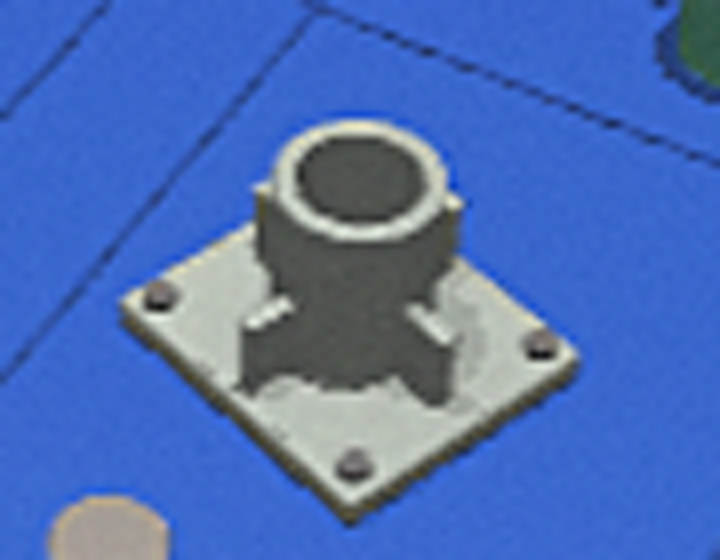

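The left wrench has a long visible shaft, so it is the long one. It is steel-grey, stands in the tray, and its bar is at about (192,236). The right one, bar at (216,227), sits directly on its socket and is the short one. Pink and red ones are excluded.

```bash
python3 - <<'E'
from h import *
def sc(p): return ((p[0])/6+150-.5+.08,(p[1])/6+205-.42)
def sf(p): return (p[0]/8+220-.44,p[1]/8+130-.44)
for p in [(170,165),(340,200)]: print('bar',atz('scene',sc(p),.175))
for p in [(322,105),(478,158)]: print('short bar',atz('scene',sc(p),.105))
for p in [(122,330),(310,490),(563,230),(383,97)]: print('tray',atz('scene',sc(p),.028))
q=[atz('scene',sf(p),.018) for p in [(122,303),(350,513),(578,356)]]
print('foot',q, (q[0]+q[2])/2, np.linalg.norm(q[0]-q[1]),np.linalg.norm(q[2]-q[1]))
print('bore',atz('scene',sf((360,180)),.115))
print('spool',atz('scene',(233.3,196),.05))
i=cv2.imread('pics/a_side.png');cv2.imwrite('pics/c3.png',cv2.resize(i[135:290,170:340],None,fx=4,fy=3.8,interpolation=cv2.INTER_CUBIC)[:600])
E
```

```text
bar [ 0.50339188 -0.28241169  0.175     ]
bar [ 0.58278441 -0.25791102  0.175     ]
short bar [ 0.5128908  -0.17999516  0.105     ]
short bar [ 0.59982976 -0.16669631  0.105     ]
tray [ 0.46867407 -0.30887146  0.028     ]
tray [ 0.60331662 -0.33286841  0.028     ]
tray [ 0.63531095 -0.14010595  0.028     ]
tray [ 0.50374789 -0.11638228  0.028     ]
foot [array([0.43193618, 0.14143219, 0.018     ]), array([0.58912251, 0.08213967, 0.018     ]), array([0.63656298, 0.22333688, 0.018     ])] [0.53424958 0.18238453 0.018     ] 0.16799745935641583 0.14895384947423881
bore [0.53347798 0.18435803 0.115     ]
spool [ 0.51488601 -0.00496742  0.05      ]
```

View pics/c3.png

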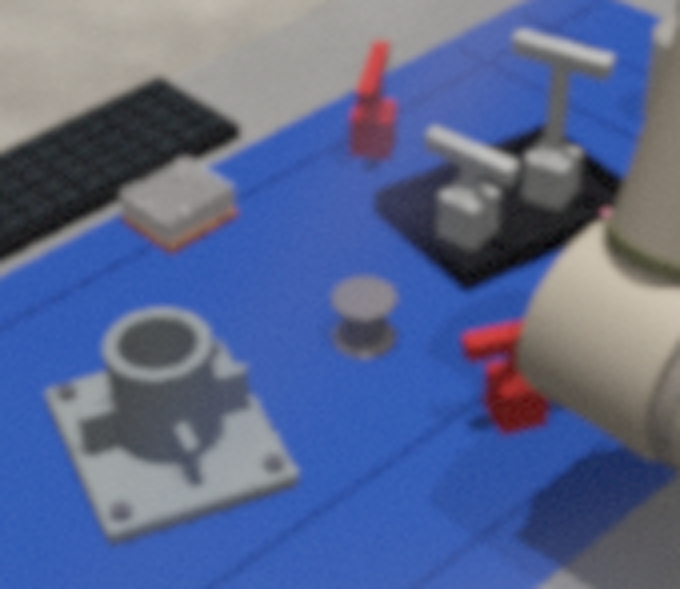

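Call:
{"fn": "step_arm", "kwargs": {
  "series": [
    [[0.0385,-0.011,-0.0015,0,0,-0.0045,0.0854],[0.0385,-0.011,-0.0015,0,0,-0.0045,0.0854],[0.0385,-0.011,-0.0015,0,0,-0.0045,0.0854],[0.0385,-0.011,-0.0015,0,0,-0.0045,0.0854],[0.0385,-0.011,-0.0015,0,0,-0.0045,0.0854],[0.0385,-0.011,-0.0015,0,0,-0.0045,0.0854],[0.0385,-0.011,-0.0015,0,0,-0.0045,0.0854],[0.0385,-0.011,-0.0015,0,0,-0.0045,0.0854],[0.0385,-0.011,-0.0015,0,0,-0.0045,0.0854],[0.0385,-0.011,-0.0015,0,0,-0.0045,0.0854],[0.0385,-0.011,-0.0015,0,0,-0.0045,0.0854],[0.0385,-0.011,-0.0015,0,0,-0.0045,0.0854]]
  ]
}}

```text
clock: 1.65
eef_pos: [0.5383, -0.2587, 0.4228]
tcp_rot: [[0.956, 0.293, 0.0], [0.293, -0.956, -0.0], [0.0, 0.0, -1.0]]
force: [-0.3, -1.2, -1.0]
finger_gap: 0.999
```

Call:
{"fn": "step_arm", "kwargs": {
  "series": [
    [[0,0,0,0,0,0,0.0854],[0,0,0,0,0,0,0.0854]]
  ]
}}

```text
clock: 1.82
eef_pos: [0.5379, -0.259, 0.4222]
tcp_rot: [[0.955, 0.295, -0.0], [0.295, -0.955, 0.0], [-0.0, -0.0, -1.0]]
force: [-0.7, -0.9, 0.2]
finger_gap: 1.002
```

```bash
python3 - <<'E'
from h import *
T,s=tcp(); print(T.round(4),s['clock'],s['qd'].round(1))
np.save('Tb.npy',T); im=env.camera('wrist'); cv2.imwrite('pics/b_wrist.png',im)
for t in("wrench_handle",):
    for r in env.trace('wrist',t)[:3]: print(t,round(r['conf'],2),r['extent'], [round(v,1) for v in np.argwhere(r['mask']).mean(0)[::-1]])
E
```

```text
[[ 9.554e-01  2.954e-01 -5.000e-04  5.379e-01]
 [ 2.954e-01 -9.554e-01  2.000e-04 -2.590e-01]
 [-4.000e-04 -4.000e-04 -1.000e+00  4.222e-01]
 [ 0.000e+00  0.000e+00  0.000e+00  1.000e+00]] 1.8167 [-3.2 -1.4  1.9 -0.4 -0.2 -0.8]
wrench_handle 0.8 [250.1, 138.2, 279.8, 252.4] [np.float64(264.6), np.float64(190.5)]
wrench_handle 0.28 [1.1, 34.5, 47.4, 161.6] [np.float64(15.7), np.float64(92.7)]
```

View pics/b_wrist.png

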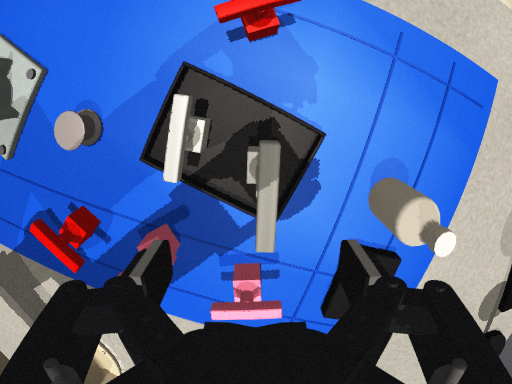

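The wrist view shows the long wrench's bar running from (269,141) to (265,251). The short one's bar is at about (176,138), the spool is at (75,130), and the tray lies around both wrenches.

```bash
python3 - <<'E'
from h import *
T=np.load('Tb.npy')
im=cv2.imread('pics/b_wrist.png')
cv2.imwrite('pics/b_c.png',cv2.resize(im[130:260,130:330],None,fx=4,fy=4,interpolation=cv2.INTER_CUBIC))
for a in [(258.5,141),(280,141),(256.5,251),(273.5,251)]: print(atz('wrist',a,.175,T).round(4))
a=atz('wrist',(269.2,141),.175,T);b=atz('wrist',(265,251),.175,T)
print((a+b)/2,np.linalg.norm(a-b),np.degrees(np.arctan2(*(a-b)[1::-1])))
E
```

```text
[ 0.5823 -0.2494  0.175 ]
[ 0.587  -0.2644  0.175 ]
[ 0.4964 -0.2745  0.175 ]
[ 0.5005 -0.2879  0.175 ]
[ 0.5415367  -0.26904115  0.175     ] 0.08954363695761364 15.781328935420241
```

View pics/b_c.png

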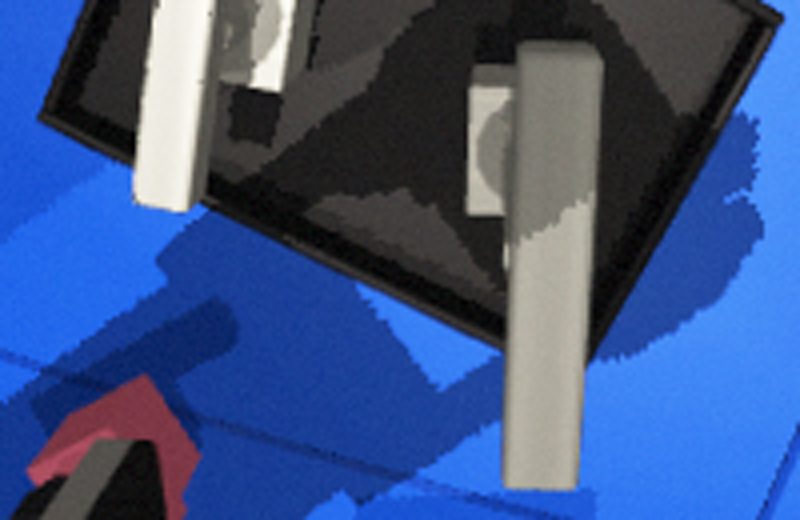

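Call:
{"fn": "step_arm", "kwargs": {
  "series": [
    [[0.0046,-0.0354,0,0,0,0,0.0854],[0.0046,-0.0354,0,0,0,0,0.0854],[0.0046,-0.0354,0,0,0,0,0.0854],[0.0046,-0.0354,0,0,0,0,0.0854],[0.0046,-0.0354,0,0,0,0,0.0854],[0.0046,-0.0354,0,0,0,0,0.0854],[0.0046,-0.0354,0,0,0,0,0.0854],[0.0046,-0.0354,0,0,0,0,0.0854],[0.0046,-0.0354,0,0,0,0,0.0854],[0.0046,-0.0354,0.02,0,0,0,0.0854],[0.0046,-0.0354,0.02,0,0,0,0.0854],[0.0046,-0.0354,0.02,0,0,0,0.0854]]
  ]
}}

```text
clock: 2.92
eef_pos: [0.4646, 0.1624, 0.3624]
tcp_rot: [[0.957, 0.29, 0.001], [0.29, -0.957, -0.0], [0.001, 0.0, -1.0]]
force: [0.7, -0.5, -0.8]
finger_gap: 1.004
```

Call:
{"fn": "step_arm", "kwargs": {
  "series": [
    [[0,0,0.02,0,0,0,0.0854],[0,0,0.01,0,0,0,0.0854],[0,0,0,0,0,0,0.0854],[0,0,0,0,0,0,0.0854]]
  ]
}}

```text
clock: 3.25
eef_pos: [0.4658, 0.1608, 0.3333]
tcp_rot: [[0.957, 0.29, 0.0], [0.29, -0.957, -0.0], [0.0, 0.0, -1.0]]
force: [-0.3, -0.2, -0.7]
finger_gap: 0.999
```

```bash
python3 - <<'E'
from h import *
T,s=tcp(); print(T.round(4),s['clock'],s['qd'].round(1))
np.save('Tc.npy',T); im=env.camera('wrist'); cv2.imwrite('pics/c_wrist.png',im)
uv=proj('wrist',[.534,.183,.115],T); print(uv)
c=im[max(0,int(uv[1])-65):int(uv[1])+65,int(uv[0])-85:int(uv[0])+85]; print(max(0,int(uv[1])-65),int(uv[0])-85)
c=cv2.resize(c,None,fx=4.5,fy=4.5,interpolation=cv2.INTER_CUBIC)
cv2.imwrite('pics/c_c.png',c); cv2.imwrite('pics/c_g.png',(255*(c/255.)**.5).astype(np.uint8))
for t in("nut_top","bore_mouth","foot"):
    for r in env.trace('wrist',t)[:3]: print(t,round(r['conf'],2),r['extent'], [round(v,1) for v in np.argwhere(r['mask']).mean(0)[::-1]])
E
```

```text
[[ 9.569e-01  2.904e-01  3.000e-04  4.658e-01]
 [ 2.904e-01 -9.569e-01 -2.000e-04  1.608e-01]
 [ 2.000e-04  3.000e-04 -1.000e+00  3.333e-01]
 [ 0.000e+00  0.000e+00  0.000e+00  1.000e+00]] 3.25 [-0.1 -0.8 -1.4 -0.   0.2  0.1]
[250.29893741 104.99784393]
39 165
nut_top 0.68 [230.9, 86.5, 269.1, 127.6] [np.float64(248.4), np.float64(105.6)]
bore_mouth 0.55 [144.7, 0.3, 358.7, 219.4] [np.float64(249.2), np.float64(105.7)]
foot 0.62 [141.5, 0.0, 358.9, 218.3] [np.float64(249.4), np.float64(105.9)]
```

View pics/c_wrist.png

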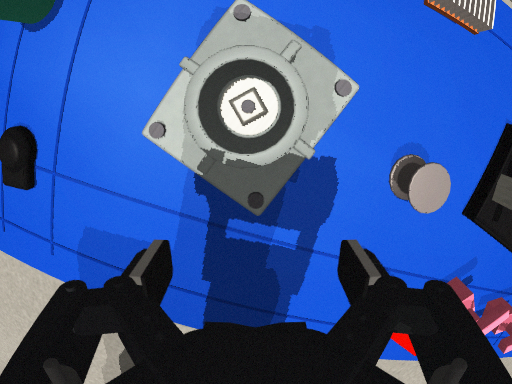

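View pics/c_g.png

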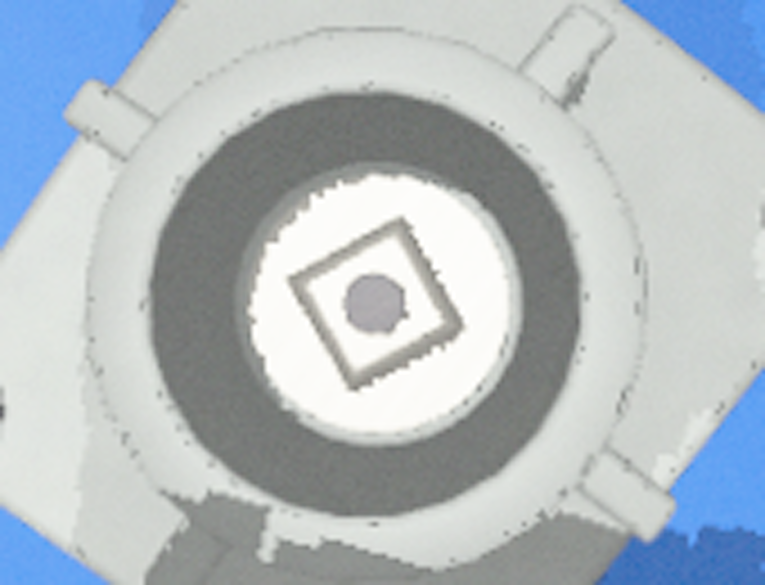

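The nut is clear in the bore at about (248,106), turned roughly 30° in the picture. The plate corners are near (143,130), (240,0), (358,88) and (261,215).

```bash
python3 - <<'E'
from h import *
T=np.load('Tc.npy')
g=lambda p:(p[0]/4.5+165-.4,p[1]/4.5+39-.4)
C=[atz('wrist',g(p),.040,T) for p in [(402,218),(463,325),(353,388),(290,278)]]
print(np.array(C).round(4)); print('nut c',np.mean(C,0))
for i in range(4):
    d=C[(i+1)%4]-C[i]; print(np.linalg.norm(d), np.degrees(np.arctan2(d[1],d[0]))%90)
print('bolt',atz('wrist',g((375,302)),.054,T))
ts=np.linspace(0,6.28,40)
e=np.array([atz('wrist',g((365+215*np.cos(t),304+212*np.sin(t))),.115,T)[:2] for t in ts]); 
print('bore',e.mean(0),np.linalg.norm(e-e.mean(0),axis=1).mean()*2)
F=[atz('wrist',p,.018,T) for p in [(142.5,130.5),(358.5,87.5),(261.5,214.5)]]
print(F)
d=F[2]-F[0];print(np.linalg.norm(d),np.degrees(np.arctan2(d[1],d[0])))
d=F[2]-F[1];print(np.linalg.norm(d),np.degrees(np.arctan2(d[1],d[0])), ((F[0]+F[1])/2))
E
```

```text
[[0.5498 0.1856 0.04  ]
 [0.5332 0.1682 0.04  ]
 [0.5151 0.1851 0.04  ]
 [0.5324 0.203  0.04  ]]
nut c [0.53263097 0.18544594 0.04      ]
0.0240878814313825 46.27695052713207
0.024740157716761323 46.94579011659667
0.024932799594294494 45.96001699424828
0.024606832593672832 44.98282720086202
bolt [0.53263656 0.18551657 0.054     ]
bore [0.53288337 0.18497863] 0.05997620709121455
[array([0.48168049, 0.28145112, 0.018     ]), array([0.58429346, 0.08921874, 0.018     ]), array([0.43172961, 0.14180687, 0.018     ])]
0.14830915308193499 -109.68217865571637
0.16137298570358208 160.98113711082323 [0.53298698 0.18533493 0.018     ]
```

Call:
{"fn": "step_arm", "kwargs": {
  "series": [
    [[-0.0044,0.0361,-0.0175,0,0,0,0.0854],[-0.0044,0.0361,-0.0175,0,0,0,0.0854],[-0.0044,0.0361,-0.0175,0,0,0,0.0854],[-0.0044,0.0361,-0.0175,0,0,0,0.0854],[-0.0044,0.0361,0,0,0,0,0.0854],[-0.0044,0.0361,0,0,0,0,0.0854],[-0.0044,0.0361,0,0,0,0,0.0854],[-0.0044,0.0361,0,0,0,0,0.0854],[-0.0044,0.0361,0,0,0,0,0.0854],[-0.0044,0.0361,0,0,0,0,0.0854],[-0.0044,0.0361,0,0,0,0,0.0854],[-0.0044,0.0361,0,0,0,0,0.0854]]
  ]
}}

```text
clock: 4.45
eef_pos: [0.5412, -0.2698, 0.4035]
tcp_rot: [[0.957, 0.292, 0.001], [0.292, -0.957, -0.001], [0.001, 0.001, -1.0]]
force: [0.7, -0.1, 0.4]
finger_gap: 0.998
```

Call:
{"fn": "step_arm", "kwargs": {
  "series": [
    [[0,0,0,0,0,0.019,0.0854],[0,0,0,0,0,0,0.0854],[0,0,0,0,0,0,0.0854]]
  ]
}}

```text
clock: 4.7
eef_pos: [0.5414, -0.2674, 0.403]
tcp_rot: [[0.962, 0.274, 0.0], [0.274, -0.962, 0.0], [0.0, -0.0, -1.0]]
force: [-0.4, 0.3, 0.1]
finger_gap: 0.999
```

```bash
cat >> h.py <<'E'
def delta(p,yaw=None):
    T,s=tcp(); R=T[:3,:3]; y=np.degrees(np.arctan2(R[1,0],R[0,0]))
    print('clock',s['clock'],'pos',T[:3,3].round(4),'yaw',round(y,2),'q',s['qpos'].round(1),'qd',abs(s['qd']).max().round(2))
    print('F',s['force'].round(1),'M',s['ft_torque'].round(2),'gap',round(s['finger_gap'],3))
    print('tool shift',(R.T@(np.array(p)-T[:3,3])).round(4))
    if yaw is not None: print('turn about tool z',round(np.radians(y-yaw),4))
E
python3 - <<'E'
from h import *
delta([.5415,-.269,.329],15.8)
T,s=tcp();np.save('Td.npy',T); im=env.camera('wrist'); cv2.imwrite('pics/d.png',im[100:290,130:390].repeat(3,0).repeat(3,1))
a=proj('wrist',[.5415+.045*np.cos(np.radians(15.8)),-.269+.045*np.sin(np.radians(15.8)),.175],T)
b=proj('wrist',[.5415-.045*np.cos(np.radians(15.8)),-.269-.045*np.sin(np.radians(15.8)),.175],T); print(a,b)
E
```

```text
clock 4.7 pos [ 0.5414 -0.2674  0.403 ] yaw 15.91 q [-37.4  28.1  71.3   0.   80.6  36.7] qd 1.31
F [-0.4  0.3  0.1] M [ 0.02 -0.02 -0.02] gap 0.999
tool shift [-0.0003  0.0016  0.074 ]
turn about tool z 0.0019
[255.30240951 145.48684156] [255.05382979 264.16697707]
```

View pics/d.png

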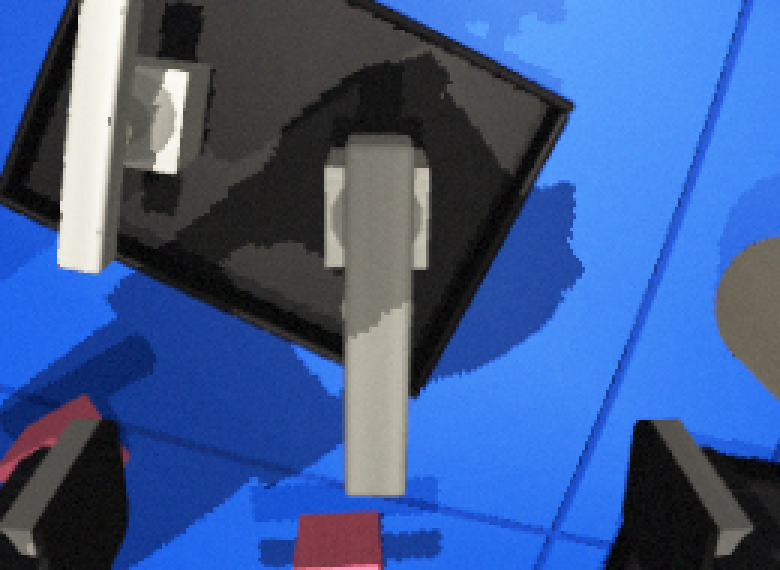

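Call:
{"fn": "step_arm", "kwargs": {
  "series": [
    [[0,0.0016,0.0185,0,0,0,0.0854],[0,0,0.0185,0,0,0,0.0854],[0,0,0.0185,0,0,0,0.0854],[0,0,0.0185,0,0,0,0.0854],[0,0,0,0,0,0,0.0854],[0,0,0,0,0,0,0.0854]]
  ]
}}

```text
clock: 5.25
eef_pos: [0.5421, -0.2682, 0.3291]
tcp_rot: [[0.961, 0.276, -0.001], [0.276, -0.961, 0.0], [-0.0, -0.001, -1.0]]
force: [-0.4, -0.8, -0.1]
finger_gap: 0.993
```

```bash
python3 - <<'E'
from h import *
delta([.5415,-.269,.329],15.6)
im=env.camera('wrist'); cv2.imwrite('pics/e.png',im)
E
```

```text
clock 5.25 pos [ 0.5421 -0.2682  0.3291] yaw 16.0 q [-37.4  31.5  77.2   0.   71.3  36.6] qd 2.06
F [-0.4 -0.8 -0.1] M [ 0.    0.01 -0.01] gap 0.993
tool shift [-0.0008  0.0006  0.0001]
turn about tool z 0.0069
```

View pics/e.png

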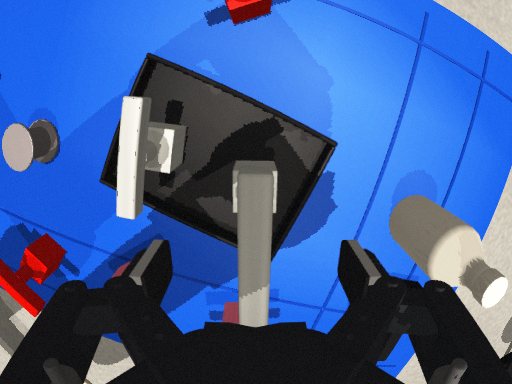

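The bar, at column 255, is centred between the fingers (160 and 352). Closing now.

Call:
{"fn": "step_arm", "kwargs": {
  "series": [
    [[-0.0008,0.0003,0,0,0,0.005,0.0],[0,0,0,0,0,0,0.0],[0,0,0,0,0,0,0.0],[0,0,0,0,0,0,0.0],[0,0,0,0,0,0,0.0],[0,0,0,0,0,0,0.0],[0,0,0,0,0,0,0.0],[0,0,0,0,0,0,0.0],[0,0,0,0,0,0,0.0],[0,0,0,0,0,0,0.0]]
  ],
  "newtons": 100
}}

```text
clock: 6.13
eef_pos: [0.5414, -0.2695, 0.3292]
tcp_rot: [[0.963, 0.269, 0.0], [0.269, -0.963, -0.0], [0.0, 0.0, -1.0]]
force: [-1.4, 1.7, 5.7]
finger_gap: 0.162
```

```bash
python3 - <<'E'
from h import *
delta([.5415,-.269,.329],15.6)
im=env.camera('wrist'); cv2.imwrite('pics/f.png',im)
E
```

```text
clock 6.1333 pos [ 0.5414 -0.2695  0.3292] yaw 15.63 q [-37.6  31.5  77.2   0.   71.3  36.8] qd 0.06
F [-1.4  1.7  5.7] M [0.44 0.27 0.04] gap 0.162
tool shift [ 0.0003 -0.0004  0.0002]
turn about tool z 0.0006
```

View pics/f.png

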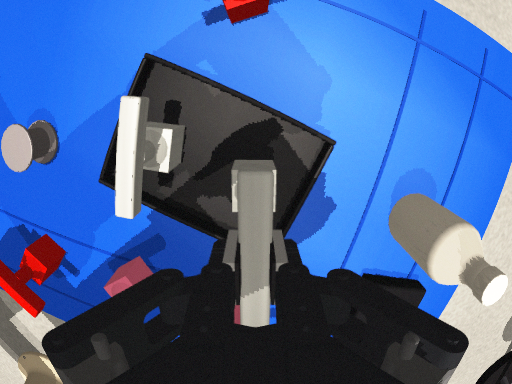

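Call:
{"fn": "step_arm", "kwargs": {
  "series": [
    [[0,0,-0.008,0,0,0,0.0],[0,0,-0.016,0,0,0,0.0],[0,0,-0.023,0,0,0,0.0],[0,0,-0.023,0,0,0,0.0],[0,0,-0.023,0,0,0,0.0],[0,0,-0.023,0,0,0,0.0],[0,0,-0.023,0,0,0,0.0],[0,0,-0.016,0,0,0,0.0],[0,0,-0.008,0,0,0,0.0],[0,0,0,0,0,0,0.0],[0,0,0,0,0,0,0.0]]
  ]
}}

```text
clock: 7.1
eef_pos: [0.5414, -0.2697, 0.4905]
tcp_rot: [[0.963, 0.269, -0.001], [0.269, -0.963, 0.001], [-0.001, -0.001, -1.0]]
force: [-0.4, 0.4, -5.9]
finger_gap: 0.159
```

```bash
python3 - <<'E'
from h import *
delta([.5328,.1853,.489],44)
im=env.camera('wrist'); cv2.imwrite('pics/g.png',im)
env.camera('scene')
im=env.camera('scene'); cv2.imwrite('pics/g2.png',cv2.resize(im[150:300,120:280],None,fx=4,fy=4,interpolation=cv2.INTER_CUBIC))
E
```

```text
clock 7.1 pos [ 0.5414 -0.2697  0.4905] yaw 15.63 q [-37.6  26.4  61.2  -0.   92.5  36.8] qd 1.34
F [-0.4  0.4 -5.9] M [-0.02 -0.02  0.04] gap 0.159
tool shift [ 0.1143 -0.4405  0.002 ]
turn about tool z -0.4952
```

View pics/g.png

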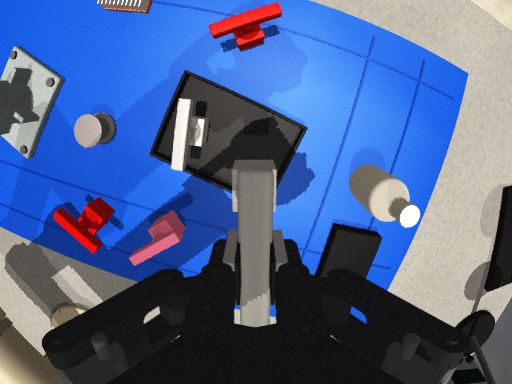

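View pics/g2.png

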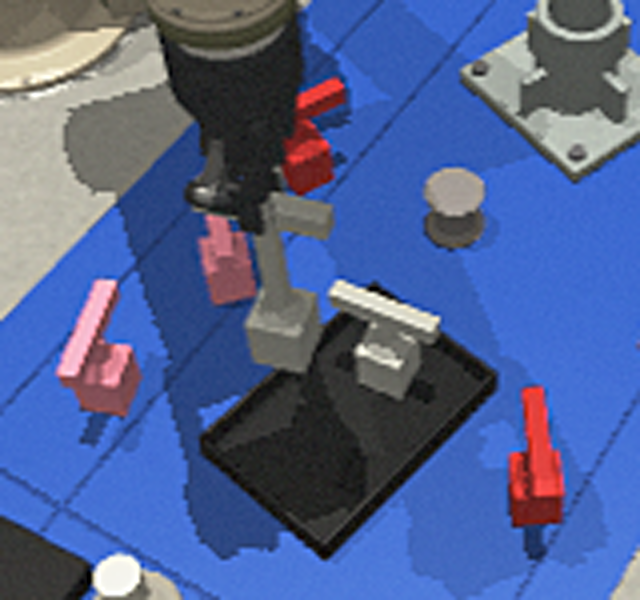

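Call:
{"fn": "step_arm", "kwargs": {
  "series": [
    [[0.004,-0.016,0,0,0,0,0.0],[0.0086,-0.033,0,0,0,0,0.0],[0.0086,-0.033,0,0,0,0,0.0],[0.0086,-0.033,0,0,0,0,0.0],[0.0086,-0.033,0,0,0,0,0.0],[0.0086,-0.033,0,0,0,0,0.0],[0.0086,-0.033,0,0,0,0,0.0],[0.0086,-0.033,0,0,0,0,0.0],[0.0086,-0.033,0,0,0,0,0.0],[0.0086,-0.033,0,0,0,0,0.0],[0.0086,-0.033,0,0,0,0,0.0],[0.0086,-0.033,0,0,0,0,0.0]]
  ]
}}

```text
clock: 8.25
eef_pos: [0.5338, 0.1236, 0.491]
tcp_rot: [[0.963, 0.269, -0.001], [0.269, -0.963, -0.0], [-0.001, -0.0, -1.0]]
force: [0.4, -1.2, -4.0]
finger_gap: 0.161
```

Call:
{"fn": "step_arm", "kwargs": {
  "series": [
    [[0.008,-0.03,0,0,0,0,0.0],[0.005,-0.02,0,0,0,0,0.0],[0.0027,-0.0115,0,0,0,0,0.0],[0,0,0,0,0,-0.06,0.0],[0,0,0,0,0,-0.1,0.0],[0,0,0,0,0,-0.1,0.0],[0,0,0,0,0,-0.1,0.0],[0,0,0,0,0,-0.1,0.0],[0,0,0,0,0,-0.067,0.0],[0,0,0,0,0,0,0.0],[0,0,0,0,0,0,0.0],[0,0,0,0,0,0,0.0]]
  ]
}}

```text
clock: 9.25
eef_pos: [0.5328, 0.1851, 0.4914]
tcp_rot: [[0.699, 0.715, -0.0], [0.715, -0.699, -0.0], [-0.0, -0.0, -1.0]]
force: [-0.2, -0.6, -4.1]
finger_gap: 0.158
```

```bash
python3 - <<'E'
from h import *
delta([.5328,.1853,.46],46)
im=env.camera('wrist'); cv2.imwrite('pics/h.png',im)
im=env.camera('scene'); cv2.imwrite('pics/h2.png',cv2.resize(im[80:200,210:330],None,fx=5,fy=5,interpolation=cv2.INTER_CUBIC))
im=env.camera('side'); cv2.imwrite('pics/h3.png',cv2.resize(im[150:290,130:290],None,fx=4.2,fy=4.2,interpolation=cv2.INTER_CUBIC))
E
```

```text
clock 9.25 pos [0.5328 0.1851 0.4914] yaw 45.68 q [ 7.3 20.6 69.4 -0.  90.1 51.6] qd 0.39
F [-0.2 -0.6 -4.1] M [-0.04  0.05 -0.  ] gap 0.158
tool shift [ 0.0001 -0.0001  0.0314]
turn about tool z -0.0055
```

View pics/h.png

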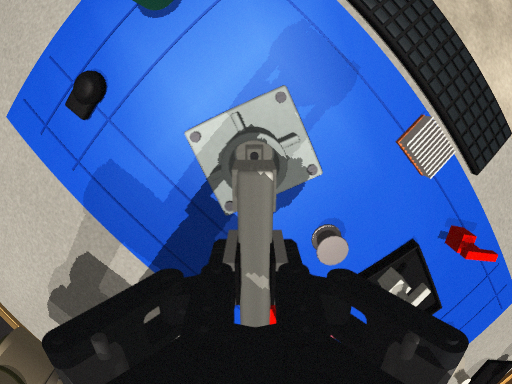

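View pics/h2.png

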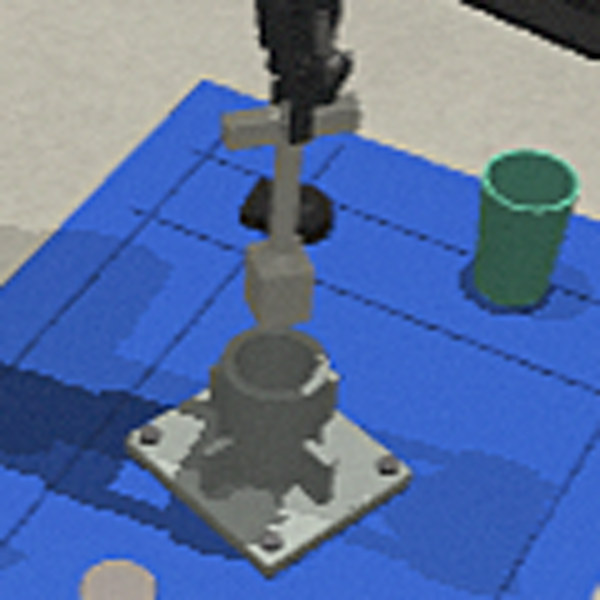

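View pics/h3.png

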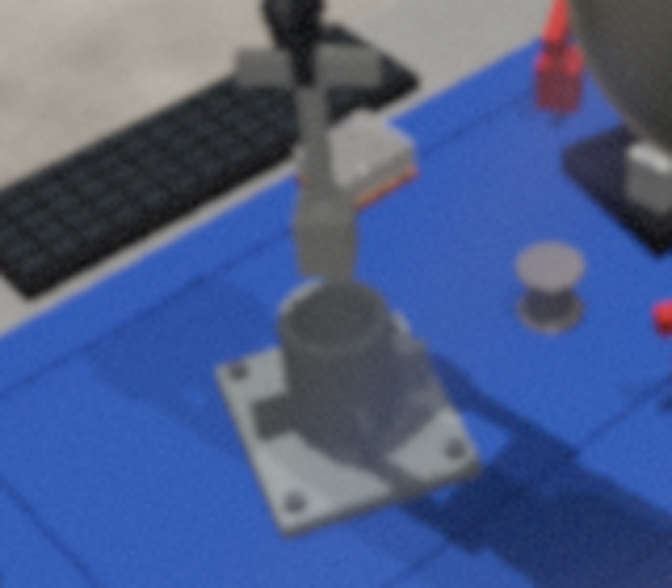

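```bash
python3 - <<'E'
from h import *
T,s=tcp()
def corners():
    out=[]
    ax=T[:3,0];ay=T[:3,1]; c=T[:3,3]
    z0=c[2]-.324
    sq=lambda z,hx,hy:[np.array([c[0],c[1],z])+a*hx*[ax[0],ax[1],0]+b*hy*np.array([ay[0],ay[1],0]) for a,b in((1,1),(1,-1),(-1,-1),(-1,1))]
    return [sq(z0,.019,.019),sq(z0+.047,.019,.019),sq(z0+.17,.045,.008)]
for n,f,o,k in(("scene","h2",(210,80),5),("side","h3",(130,150),4.2)):
    im=cv2.imread(f"pics/{f}.png")
    for q in corners():
        P=np.array([(proj(n,p)-o+.5)*k for p in q]).astype(np.int32); cv2.polylines(im,[P],True,(0,255,255),1)
    t=np.array([(proj(n,[.5328+.03*np.cos(a),.1853+.03*np.sin(a),.115])-o+.5)*k for a in np.linspace(0,6.28,40)]).astype(np.int32)
    cv2.polylines(im,[t],True,(0,0,255),1)
    cv2.imwrite(f"pics/{f}o.png",im)
a=cv2.imread('pics/h2o.png')[100:450,150:420];b=cv2.imread('pics/h3o.png')[20:370,190:460]
cv2.imwrite('pics/ho.png',cv2.resize(np.hstack([a,b]),None,fx=1.45,fy=1.45))
E
```

```text
Traceback (most recent call last):
TypeError: can't multiply sequence by non-int of type 'float'
```

```bash
cat > ov.py <<'E'
from h import *
T,s=tcp()
def corners():
    ax=T[:3,0]*[1,1,0];ay=T[:3,1]*[1,1,0]; c=T[:3,3]
    z0=c[2]-.324
    sq=lambda z,hx,hy:[np.array([c[0],c[1],z])+a*hx*ax+b*hy*ay for a,b in((1,1),(1,-1),(-1,-1),(-1,1))]
    return [sq(z0,.019,.019),sq(z0+.047,.019,.019),sq(z0+.17,.045,.008)]
for n,f,o,k in(("scene","h2",(210,80),5),("side","h3",(130,150),4.2)):
    im=cv2.imread(f"pics/{f}.png")
    for q in corners():
        P=np.array([(proj(n,p)-o+.5)*k for p in q]).astype(np.int32); cv2.polylines(im,[P],True,(0,255,255),1)
    t=np.array([(proj(n,[.5328+.03*np.cos(a),.1853+.03*np.sin(a),.115])-o+.5)*k for a in np.linspace(0,6.28,40)]).astype(np.int32)
    cv2.polylines(im,[t],True,(0,0,255),1)
    cv2.imwrite(f"pics/{f}o.png",im)
a=cv2.imread('pics/h2o.png')[70:450,150:420];b=cv2.imread('pics/h3o.png')[20:400,190:460]
cv2.imwrite('pics/ho.png',cv2.resize(np.hstack([a,b]),None,fx=1.45,fy=1.45))
E
python3 ov.py
```

```text
(no output)
```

View pics/ho.png

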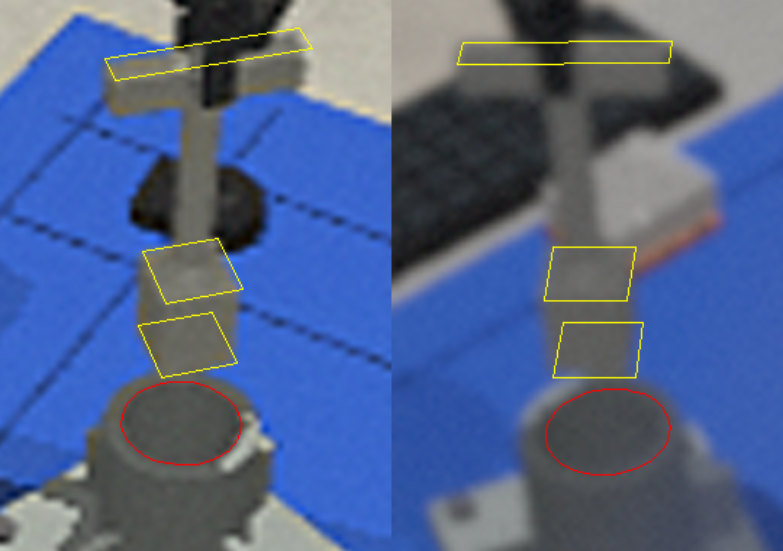

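```bash
cat > ov2.py <<'E'
from h import *
import sys
T,s=tcp()
im=env.camera('wrist'); k=6;o=np.array([205,120])
c=cv2.resize(im[120:215,205:310],None,fx=k,fy=k,interpolation=cv2.INTER_CUBIC)
c=(255*(c/255.)**.6).astype(np.uint8); raw=c.copy()
ax=T[:3,0];ay=T[:3,1];az=T[:3,2];p0=T[:3,3]
for d,hx,hy in((.324,.019,.019),(.324-.047,.019,.019),(.154,.045,.008)):
    P=[]
    for a,b in((1,1),(1,-1),(-1,-1),(-1,1)):
        P.append((proj('wrist',p0+az*d+a*hx*ax+b*hy*ay,T)-o+.5)*k)
    cv2.polylines(c,[np.array(P).astype(np.int32)],True,(0,255,255),1)
if len(sys.argv)>1:
    pass
t=np.array([(proj('wrist',[.5328+.03*np.cos(a),.1853+.03*np.sin(a),.115],T)-o+.5)*k for a in np.linspace(0,6.28,40)]).astype(np.int32)
cv2.polylines(c,[t],True,(0,0,255),1)
cv2.imwrite('pics/%s.png'%sys.argv[1],c)
E
python3 ov2.py wo1
```

```text
(no output)
```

View pics/wo1.png

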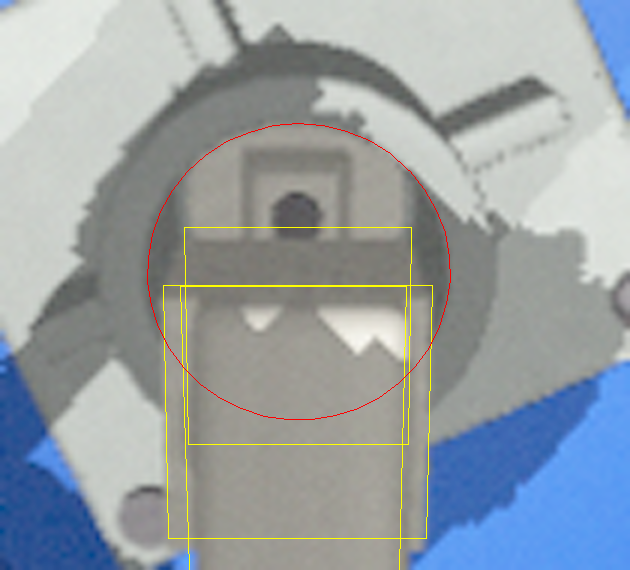

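```bash
python3 - <<'E'
from h import *
T=np.load('Td.npy'); k=3;o=np.array([130,100])
c=cv2.imread('pics/d.png')
y=np.radians(15.6);ax=np.array([np.cos(y),np.sin(y),0]);ay=np.array([-np.sin(y),np.cos(y),0])
for z,hx,hy in((.005,.019,.019),(.052,.019,.019),(.175,.045,.008)):
    P=[(proj('wrist',np.array([.5415,-.269,z])+a*hx*ax+b*hy*ay,T)-o+.5)*k for a,b in((1,1),(1,-1),(-1,-1),(-1,1))]
    print(z,(np.array(P)).round(0).tolist())
    cv2.polylines(c,[np.array(P).astype(np.int32)],True,(0,255,255),1)
cv2.imwrite('pics/d_o.png',c[100:520,200:560].repeat(2,0).repeat(2,1)[:600])
# same tool-frame shape check on e.png assumed TCP pose
E
```

```text
0.005 [[333.0, 143.0], [424.0, 144.0], [423.0, 232.0], [333.0, 232.0]]
0.052 [[327.0, 161.0], [431.0, 162.0], [429.0, 262.0], [327.0, 262.0]]
0.175 [[345.0, 136.0], [417.0, 136.0], [410.0, 492.0], [348.0, 492.0]]
```

View pics/d_o.png

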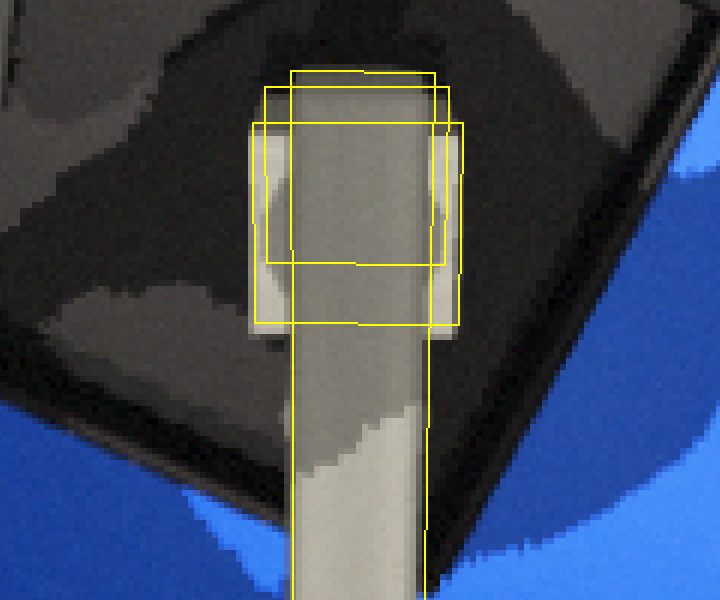

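The overlay shows the wrench axis sitting about 1.7 mm toward tool −x. The bar's front edge and the socket both agree on this, and it has not slipped since the grasp. The nut's flats are square to the picture, so the yaw is right. I'll correct x by +1.7 mm and enter the bore.

Call:
{"fn": "step_arm", "kwargs": {
  "series": [
    [[0.0017,0,0.006,0,0,0,0.0],[0,0,0.01,0,0,0,0.0],[0,0,0.01,0,0,0,0.0],[0,0,0.01,0,0,0,0.0],[0,0,0.004,0,0,0,0.0],[0,0,0,0,0,0,0.0],[0,0,0,0,0,0,0.0]]
  ]
}}

```text
clock: 10.03
eef_pos: [0.534, 0.1867, 0.4516]
tcp_rot: [[0.697, 0.717, -0.0], [0.717, -0.697, -0.0], [-0.0, -0.0, -1.0]]
force: [1.0, -0.6, -4.4]
finger_gap: 0.161
```

```bash
python3 ov2.py wo2; python3 - <<'E'
from h import *
delta([.534,.1865,.346],45.8)
im=env.camera('scene'); a=cv2.resize(im[100:190,225:305],None,fx=5,fy=5,interpolation=cv2.INTER_CUBIC)
im=env.camera('side'); b=cv2.resize(im[180:270,170:250],None,fx=5,fy=5,interpolation=cv2.INTER_CUBIC)
cv2.imwrite('pics/i.png',np.hstack([a,b]))
E
```

```text
clock 10.0833 pos [0.534  0.1866 0.4521] yaw 45.82 q [ 7.4 21.6 73.7 -0.  84.7 51.6] qd 0.4
F [ 0.4  0.2 -4.6] M [-0.01 -0.03 -0.06] gap 0.16
tool shift [-1.000e-04  1.000e-04  1.061e-01]
turn about tool z 0.0004
```

View pics/wo2.png

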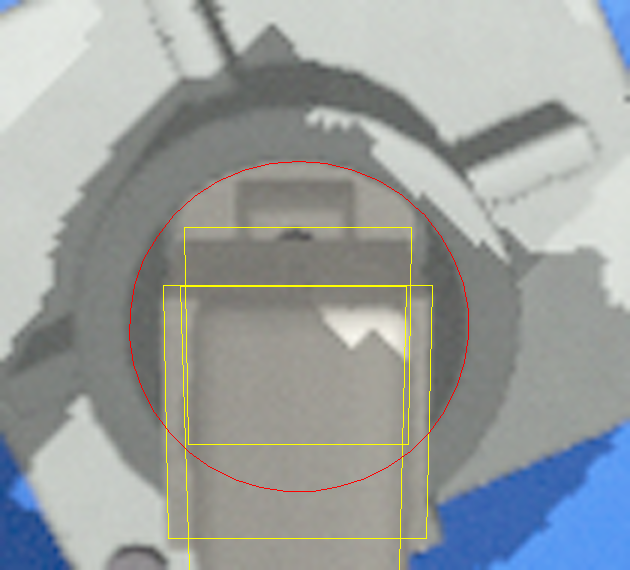

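View pics/i.png

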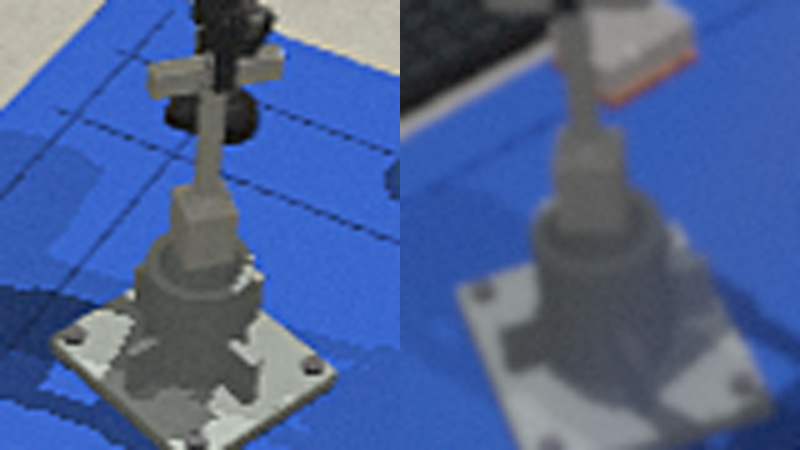

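Laterally the socket is mid-bore (184–412 against a circle of 130–468), and the front gap is about 10.8 mm against 11 nominal. Lowering into the bore.

Call:
{"fn": "step_arm", "kwargs": {
  "series": [
    [[0,0,0.005,0,0,0,0.0],[0,0,0.008,0,0,0,0.0],[0,0,0.01,0,0,0,0.0],[0,0,0.01,0,0,0,0.0],[0,0,0.01,0,0,0,0.0],[0,0,0.01,0,0,0,0.0],[0,0,0.007,0,0,0,0.0],[0,0,0,0,0,0,0.0],[0,0,0,0,0,0,0.0]]
  ]
}}

```text
clock: 10.93
eef_pos: [0.534, 0.1866, 0.3915]
tcp_rot: [[0.697, 0.717, -0.0], [0.717, -0.697, -0.0], [-0.0, -0.0, -1.0]]
force: [-0.4, 0.3, -4.4]
finger_gap: 0.165
```

```bash
python3 ov2.py wo3; python3 - <<'E'
from h import *
delta([.534,.1865,.346],45.8)
E
```

```text
clock 10.9833 pos [0.534  0.1867 0.392 ] yaw 45.83 q [ 7.4 23.6 79.7 -0.  76.6 51.6] qd 0.58
F [-1.   0.3 -4.4] M [0.04 0.04 0.03] gap 0.159
tool shift [-0.0001  0.0001  0.046 ]
turn about tool z 0.0005
```

View pics/wo3.png

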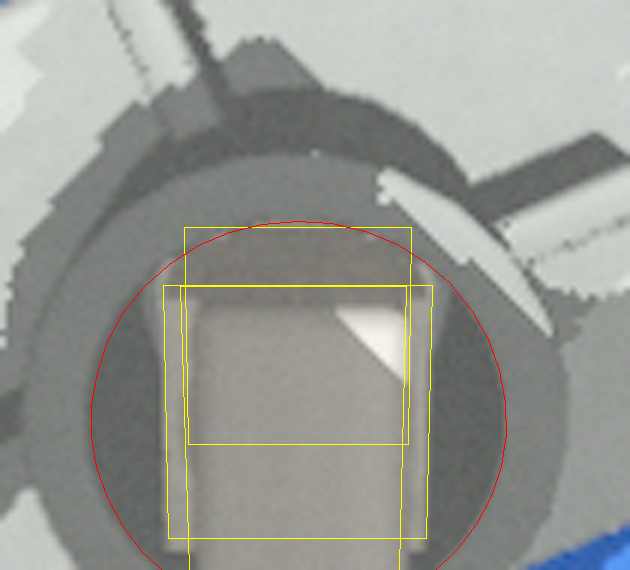

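Call:
{"fn": "step_arm", "kwargs": {
  "series": [
    [[0,0,0.006,0,0,0,0.0],[0,0,0.007,0,0,0,0.0],[0,0,0.005,0,0,0,0.0],[0,0,0.003,0,0,0,0.0],[0,0,0.002,0,0,0,0.0],[0,0,0.002,0,0,0,0.0]]
  ]
}}

```text
clock: 11.48
eef_pos: [0.5339, 0.1866, 0.3665]
tcp_rot: [[0.697, 0.717, 0.0], [0.717, -0.697, 0.0], [0.0, -0.0, -1.0]]
force: [0.8, -0.4, -4.8]
finger_gap: 0.162
```

Call:
{"fn": "step_arm", "kwargs": {
  "series": [
    [[0,0,0.002,0,0,0,0.0],[0,0,0.002,0,0,0,0.0],[0,0,0,0,0,0,0.0]]
  ]
}}

```text
clock: 11.73
eef_pos: [0.5339, 0.1866, 0.3624]
tcp_rot: [[0.697, 0.717, -0.0], [0.717, -0.697, -0.0], [-0.0, -0.0, -1.0]]
force: [-0.2, 0.2, -5.0]
finger_gap: 0.158
```

Call:
{"fn": "step_arm", "kwargs": {
  "series": [
    [[0,0,0.003,0,0,0,0.0],[0,0,0.003,0,0,0,0.0],[0,0,0.003,0,0,0,0.0],[0,0,0.003,0,0,0,0.0],[0,0,0,0,0,0,0.0]]
  ]
}}

```text
clock: 12.15
eef_pos: [0.5338, 0.1866, 0.3499]
tcp_rot: [[0.697, 0.717, -0.001], [0.717, -0.697, -0.0], [-0.001, -0.001, -1.0]]
force: [-0.1, -0.6, -5.2]
finger_gap: 0.16
```

Call:
{"fn": "step_arm", "kwargs": {
  "series": [
    [[0,0,0.0015,0,0,0,0.0],[0,0,0.0015,0,0,0,0.0],[0,0,0.001,0,0,0,0.0],[0,0,0,0,0,0,0.0]]
  ]
}}

```text
clock: 12.48
eef_pos: [0.5339, 0.1866, 0.3465]
tcp_rot: [[0.697, 0.717, -0.0], [0.717, -0.697, 0.0], [-0.0, -0.0, -1.0]]
force: [-0.3, -0.0, -5.2]
finger_gap: 0.16
```

Call:
{"fn": "step_arm", "kwargs": {
  "series": [
    [[0,0,0.0008,0,0,0,0.0],[0,0,0.0007,0,0,0,0.0],[0,0,0,0,0,0,0.0]]
  ]
}}

```text
clock: 12.73
eef_pos: [0.5339, 0.1867, 0.3461]
tcp_rot: [[0.697, 0.717, 0.001], [0.717, -0.697, 0.0], [0.001, 0.001, -1.0]]
force: [-1.4, 0.6, 4.2]
finger_gap: 0.16
```

It seats at TCP z 0.346, exactly as predicted, with the wrist force changing by about +9 N. Now turning clockwise about the wrench axis.

Call:
{"fn": "step_arm", "kwargs": {
  "series": [
    [[0,0.0001,0,0,0,0.06,0.0],[0,0.0002,0,0,0,0.08,0.0],[0,0.0001,0,0,0,0.08,0.0],[0,0.0002,0,0,0,0.08,0.0],[0,0,0,0,0,0,0.0]]
  ]
}}

```text
clock: 13.15
eef_pos: [0.5342, 0.1863, 0.3461]
tcp_rot: [[0.879, 0.477, 0.001], [0.477, -0.879, 0.0], [0.001, 0.0, -1.0]]
force: [-2.3, 1.0, 5.1]
finger_gap: 0.16
```

```bash
python3 - <<'E'
from h import *
delta([.5328+.0017*np.cos(np.radians(28.6)),.1853+.0017*np.sin(np.radians(28.6)),.346],-19.5)
E
```

```text
clock 13.15 pos [0.5342 0.1863 0.3461] yaw 28.48 q [ 7.4 25.9 83.5  0.  70.6 68.9] qd 6.9
F [-2.3  1.   5.1] M [ 0.14  0.69 -0.05] gap 0.16
tool shift [-0.      0.0002  0.0001]
turn about tool z 0.8374
```

Call:
{"fn": "step_arm", "kwargs": {
  "series": [
    [[0,0.0001,0,0,0,0.08,0.0],[0,0.0002,0,0,0,0.08,0.0],[0,0.0001,0,0,0,0.08,0.0],[0,0.0002,0,0,0,0.08,0.0],[0,0.0001,0,0,0,0.08,0.0]]
  ]
}}

```text
clock: 13.57
eef_pos: [0.5343, 0.1858, 0.3461]
tcp_rot: [[0.995, 0.098, 0.001], [0.098, -0.995, 0.001], [0.001, -0.001, -1.0]]
force: [-4.0, 1.8, 5.6]
finger_gap: 0.159
```

```bash
python3 - <<'E'
from h import *
delta([.5328+.0017,.1853,.346],-19.5)
im=env.camera('wrist'); cv2.imwrite('pics/j.png',im)
E
```

```text
clock 13.5667 pos [0.5343 0.1858 0.3461] yaw 5.64 q [ 7.3 25.8 83.5  0.  70.7 91.6] qd 55.89
F [-4.   1.8  5.6] M [0.36 0.95 0.33] gap 0.159
tool shift [0.0001 0.0005 0.0001]
turn about tool z 0.4388
```

View pics/j.png

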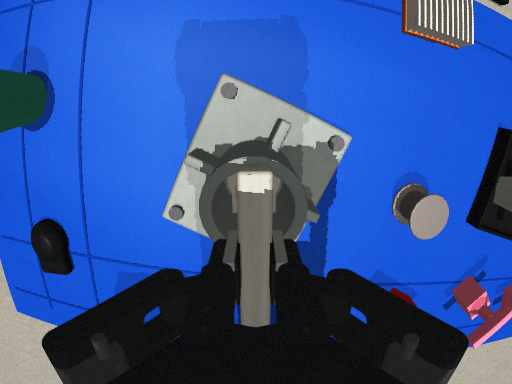

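Call:
{"fn": "step_arm", "kwargs": {
  "series": [
    [[0,0.0001,0,0,0,0.07,0.0],[0,0.0001,0,0,0,0.07,0.0],[0,0.0001,0,0,0,0.07,0.0],[0,0.0001,0,0,0,0.07,0.0],[0,0.0001,0,0,0,0.06,0.0],[0,0,0,0,0,0,0.0]]
  ]
}}

```text
clock: 14.12
eef_pos: [0.5343, 0.1854, 0.3461]
tcp_rot: [[0.971, -0.239, 0.0], [-0.239, -0.971, 0.001], [0.0, -0.001, -1.0]]
force: [-3.8, 2.4, 6.8]
finger_gap: 0.164
```

```bash
python3 - <<'E'
from h import *
delta([.5328+.0017*.94,.1853-.0017*.33,.346],-19.5)
E
```

```text
clock 14.1167 pos [0.5343 0.1854 0.3461] yaw -13.8 q [7.30e+00 2.58e+01 8.35e+01 1.00e-01 7.06e+01 1.11e+02] qd 4.36
F [-3.8  2.4  6.8] M [0.52 0.97 0.13] gap 0.164
tool shift [0.0003 0.0007 0.0001]
turn about tool z 0.0995
```

Call:
{"fn": "step_arm", "kwargs": {
  "series": [
    [[0.0003,0.0005,0,0,0,0.04,0.0],[0,0,0,0,0,0.04,0.0],[0,0,0,0,0,0.02,0.0],[0,0,0,0,0,0,0.0]]
  ]
}}

```text
clock: 14.45
eef_pos: [0.5344, 0.1851, 0.3462]
tcp_rot: [[0.943, -0.332, 0.0], [-0.332, -0.943, 0.002], [-0.0, -0.002, -1.0]]
force: [-3.8, 3.4, 6.5]
finger_gap: 0.158
```

```bash
python3 - <<'E'
from h import *
delta([.5328+.0017*.94,.1853-.0017*.33,.346],-19.5)
E
```

```text
clock 14.45 pos [0.5344 0.1851 0.3462] yaw -19.4 q [7.200e+00 2.580e+01 8.350e+01 1.000e-01 7.060e+01 1.166e+02] qd 2.09
F [-3.8  3.4  6.5] M [0.79 1.02 0.24] gap 0.158
tool shift [0.0001 0.0003 0.0002]
turn about tool z 0.0017
```

Now the last few degrees, through the play and up to the stop, watching the moment.

Call:
{"fn": "step_arm", "kwargs": {
  "series": [
    [[0,0,0,0,0,0.04,0.0],[0,0,0,0,0,0.03,0.0],[0,0,0,0,0,0,0.0]]
  ]
}}

```text
clock: 14.7
eef_pos: [0.5344, 0.1851, 0.3462]
tcp_rot: [[0.917, -0.398, 0.0], [-0.398, -0.917, 0.002], [-0.0, -0.002, -1.0]]
force: [-4.4, 3.9, 6.9]
finger_gap: 0.162
```

```bash
python3 - <<'E'
from h import *
delta([.5328+.0017*.94,.1853-.0017*.33,.346],-19.5)
E
```

```text
clock 14.7 pos [0.5344 0.1851 0.3462] yaw -23.44 q [7.200e+00 2.580e+01 8.350e+01 1.000e-01 7.060e+01 1.206e+02] qd 2.53
F [-4.4  3.9  6.9] M [0.83 1.07 0.28] gap 0.162
tool shift [0.0001 0.0003 0.0002]
turn about tool z -0.0688
```

Call:
{"fn": "step_arm", "kwargs": {
  "series": [
    [[0,0,0,0,0,0.02,0.0],[0,0,0,0,0,0.02,0.0],[0,0,0,0,0,0,0.0]]
  ]
}}

```text
clock: 14.95
eef_pos: [0.5344, 0.1851, 0.3462]
tcp_rot: [[0.901, -0.434, 0.0], [-0.434, -0.901, 0.002], [-0.0, -0.002, -1.0]]
force: [-3.3, 3.5, 7.3]
finger_gap: 0.161
```

```bash
python3 - <<'E'
from h import *
delta([.5328+.0017*.94,.1853-.0017*.33,.346],-19.5)
E
```

```text
clock 14.95 pos [0.5344 0.1851 0.3462] yaw -25.7 q [7.200e+00 2.580e+01 8.350e+01 1.000e-01 7.060e+01 1.229e+02] qd 1.83
F [-3.3  3.5  7.3] M [0.81 1.   0.23] gap 0.161
tool shift [0.0002 0.0003 0.0002]
turn about tool z -0.1082
```

Call:
{"fn": "step_arm", "kwargs": {
  "series": [
    [[0,0,0,0,0,0.02,0.0],[0,0,0,0,0,0.01,0.0],[0,0,0,0,0,0,0.0]]
  ]
}}

```text
clock: 15.2
eef_pos: [0.5344, 0.1851, 0.3462]
tcp_rot: [[0.888, -0.46, 0.0], [-0.46, -0.888, 0.002], [-0.0, -0.001, -1.0]]
force: [-4.3, 3.6, 7.1]
finger_gap: 0.16
```

```bash
python3 - <<'E'
from h import *
delta([.5328+.0017*.94,.1853-.0017*.33,.346],-19.5)
E
```

```text
clock 15.2 pos [0.5344 0.1851 0.3462] yaw -27.37 q [7.200e+00 2.580e+01 8.350e+01 1.000e-01 7.070e+01 1.246e+02] qd 0.96
F [-4.3  3.6  7.1] M [0.79 1.05 0.45] gap 0.16
tool shift [0.0002 0.0003 0.0002]
turn about tool z -0.1374
```

Call:
{"fn": "step_arm", "kwargs": {
  "series": [
    [[0,0,0,0,0,0.02,0.0],[0,0,0,0,0,0.01,0.0],[0,0,0,0,0,0,0.0]]
  ]
}}

```text
clock: 15.45
eef_pos: [0.5343, 0.1851, 0.3462]
tcp_rot: [[0.874, -0.486, 0.0], [-0.486, -0.874, 0.001], [-0.0, -0.001, -1.0]]
force: [-4.1, 3.4, 7.7]
finger_gap: 0.166
```

```bash
python3 - <<'E'
from h import *
delta([.5328+.0017*.94,.1853-.0017*.33,.346],-19.5)
E
```

```text
clock 15.45 pos [0.5343 0.1851 0.3462] yaw -29.06 q [7.200e+00 2.580e+01 8.350e+01 1.000e-01 7.070e+01 1.263e+02] qd 0.69
F [-4.1  3.4  7.7] M [0.73 1.17 0.7 ] gap 0.166
tool shift [0.0002 0.0003 0.0002]
turn about tool z -0.1669
```

Call:
{"fn": "step_arm", "kwargs": {
  "series": [
    [[0,0,0,0,0,0.02,0.0],[0,0,0,0,0,0.02,0.0],[0,0,0,0,0,0,0.0],[0,0,0,0,0,0,0.0]]
  ]
}}

```text
clock: 15.78
eef_pos: [0.5343, 0.1851, 0.3462]
tcp_rot: [[0.855, -0.519, 0.0], [-0.519, -0.855, 0.001], [-0.0, -0.001, -1.0]]
force: [-3.6, 3.0, 5.9]
finger_gap: 0.158
```

```bash
python3 - <<'E'
from h import *
delta([.5328+.0017*.94,.1853-.0017*.33,.346],-26)
im=env.camera('wrist'); cv2.imwrite('pics/k.png',im[60:320,120:390].repeat(2,0).repeat(2,1))
E
```

```text
clock 15.7833 pos [0.5343 0.1851 0.3462] yaw -31.26 q [7.200e+00 2.580e+01 8.350e+01 1.000e-01 7.070e+01 1.285e+02] qd 0.18
F [-3.6  3.   5.9] M [0.72 1.14 1.17] gap 0.158
tool shift [0.0003 0.0003 0.0002]
turn about tool z -0.0918
```

View pics/k.png

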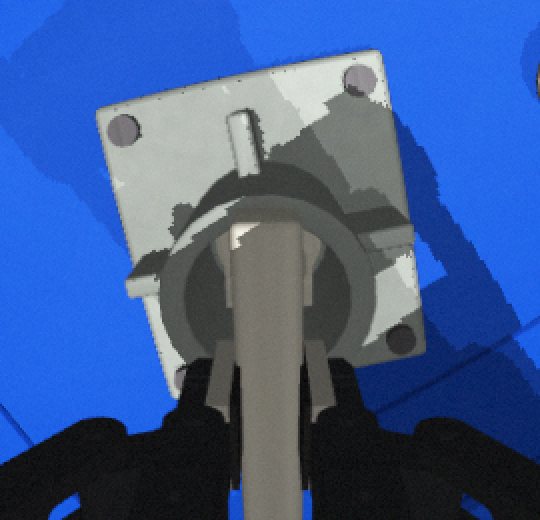

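The moment about z rose steadily to 1.17 N m with the wrench not following, so the nut is hard against its stop. I'll back off about 8°, within the ±6.3° of play, to relieve the bind, then lift.

Call:
{"fn": "step_arm", "kwargs": {
  "series": [
    [[0,0,0,0,0,-0.05,0.0],[0,0,0,0,0,-0.05,0.0],[0,0,0,0,0,-0.04,0.0],[0,0,0,0,0,0,0.0],[0,0,0,0,0,0,0.0]]
  ]
}}

```text
clock: 16.25
eef_pos: [0.5344, 0.1848, 0.3462]
tcp_rot: [[0.918, -0.397, 0.0], [-0.397, -0.918, 0.001], [-0.0, -0.001, -1.0]]
force: [-3.9, 1.6, 7.1]
finger_gap: 0.163
```

```bash
python3 - <<'E'
from h import *
delta([.5328+.0017*.94,.1853-.0017*.33,.346],-26)
E
```

```text
clock 16.25 pos [0.5344 0.1848 0.3462] yaw -23.38 q [7.200e+00 2.580e+01 8.350e+01 1.000e-01 7.070e+01 1.206e+02] qd 0.88
F [-3.9  1.6  7.1] M [ 0.47  1.11 -0.03] gap 0.163
tool shift [-0.      0.      0.0002]
turn about tool z 0.0457
```

Call:
{"fn": "step_arm", "kwargs": {
  "series": [
    [[0,0,-0.003,0,0,0,0.0],[0,0,-0.006,0,0,0,0.0],[0,0,-0.01,0,0,0,0.0],[0,0,-0.015,0,0,0,0.0],[0,0,-0.015,0,0,0,0.0],[0,0,-0.001,0,0,0,0.0],[0,0,0,0,0,0,0.0]]
  ]
}}

```text
clock: 16.83
eef_pos: [0.5348, 0.1843, 0.3961]
tcp_rot: [[0.917, -0.399, 0.002], [-0.399, -0.917, -0.0], [0.002, -0.001, -1.0]]
force: [-0.5, -0.9, -5.6]
finger_gap: 0.162
```

```bash
python3 ov2.py wo4; python3 - <<'E'
from h import *
delta([.5328+.0017*.94,.1853-.0017*.33,.495],-26)
E
```

```text
clock 16.8833 pos [0.5347 0.1843 0.395 ] yaw -23.5 q [  7.2  23.5  79.5  -0.   77.1 120.7] qd 1.08
F [ 0.2 -0.2 -5.6] M [-0.03  0.03  0.03] gap 0.16
tool shift [-0.0004 -0.0003 -0.1   ]
turn about tool z 0.0437
```

View pics/wo4.png

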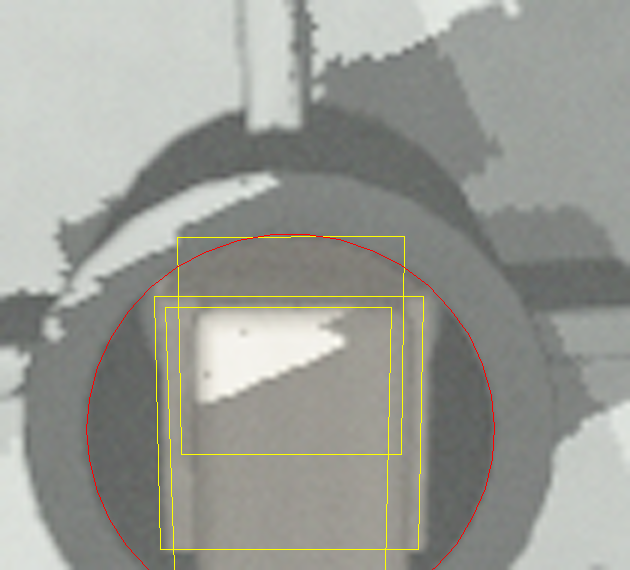

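Call:
{"fn": "step_arm", "kwargs": {
  "series": [
    [[0,0,-0.008,0,0,0,0.0],[0,0,-0.015,0,0,0,0.0],[0,0,-0.015,0,0,0,0.0],[0,0,-0.015,0,0,0,0.0],[0,0,-0.015,0,0,0,0.0],[0,0,-0.015,0,0,0,0.0],[0,0,-0.012,0,0,0,0.0],[0,0,-0.005,0,0,0,0.0],[0,0,0,0,0,0,0.0],[0,0,0,0,0,0,0.0]]
  ]
}}

```text
clock: 17.72
eef_pos: [0.5347, 0.1844, 0.4944]
tcp_rot: [[0.917, -0.399, -0.001], [-0.399, -0.917, -0.0], [-0.001, 0.001, -1.0]]
force: [-0.1, -0.3, -4.5]
finger_gap: 0.162
```

```bash
python3 ov2.py wo5; python3 - <<'E'
from h import *
delta([.5414,-.2695,.491],15.6)
E
```

```text
clock 17.7667 pos [0.5348 0.1845 0.4941] yaw -23.5 q [  7.2  20.8  68.7  -0.   90.6 120.7] qd 0.26
F [-1.2 -0.6 -4.5] M [ 0.05 -0.03 -0.02] gap 0.166
tool shift [0.1871 0.4136 0.0032]
turn about tool z -0.6825
```

View pics/wo5.png

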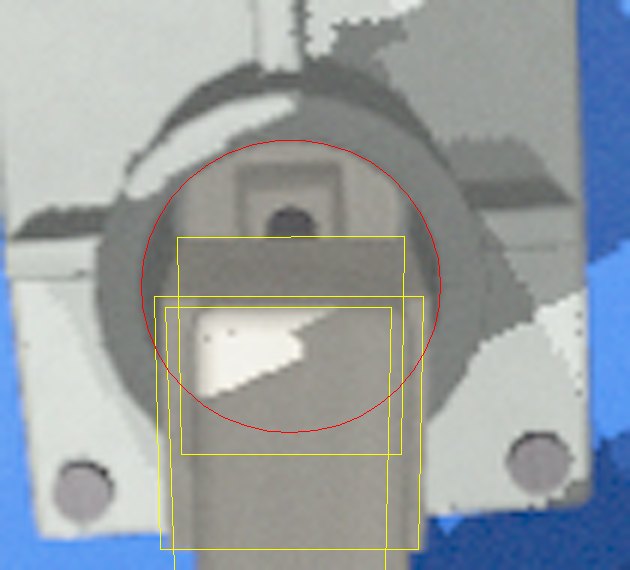

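The nut's top edge slopes −3.8° in the picture and the foot plate's edge −3.9°. They are parallel, which is the tight position. My tool-fixed overlay has shifted by a few pixels, so I'll check hand_eye.

```bash
python3 - <<'E'
from h import *
i=env.camera_info('wrist'); print(i['hand_eye'].round(4), i['cx'],i['cy'],i['vertical_fov'])
T,s=tcp(); R=T[:3,:3]; print(R.round(4), (R.T@R).round(5).tolist())
E
```

```text
[[-4.000e-04 -9.583e-01 -2.858e-01  7.270e-02]
 [ 1.000e+00 -7.000e-04  7.000e-04  1.600e-03]
 [-9.000e-04 -2.858e-01  9.583e-01  3.070e-02]
 [ 0.000e+00  0.000e+00  0.000e+00  1.000e+00]] 254.73916069096182 191.31390114219604 65.70646984690485
[[ 9.170e-01 -3.988e-01 -1.900e-03]
 [-3.988e-01 -9.170e-01 -3.000e-04]
 [-1.600e-03  1.000e-03 -1.000e+00]] [[1.0, -0.0, 0.0], [-0.0, 1.0, -0.0], [0.0, -0.0, 1.0]]
```

Call:
{"fn": "step_arm", "kwargs": {
  "series": [
    [[0.007,0.016,0,0,0,0,0.0],[0.0144,0.0318,0,0,0,0,0.0],[0.0144,0.0318,0,0,0,0,0.0],[0.0144,0.0318,0,0,0,0,0.0],[0.0144,0.0318,0,0,0,0,0.0],[0.0144,0.0318,0,0,0,0,0.0],[0.0144,0.0318,0,0,0,0,0.0],[0.0144,0.0318,0,0,0,0,0.0],[0.0144,0.0318,0,0,0,0,0.0],[0.0144,0.0318,0,0,0,0,0.0],[0.0144,0.0318,0,0,0,0,0.0],[0.0144,0.0318,0,0,0,0,0.0]]
  ]
}}

```text
clock: 18.77
eef_pos: [0.5402, -0.2188, 0.4941]
tcp_rot: [[0.917, -0.399, -0.002], [-0.399, -0.917, 0.001], [-0.002, -0.0, -1.0]]
force: [-0.3, 0.3, -4.3]
finger_gap: 0.165
```

Call:
{"fn": "step_arm", "kwargs": {
  "series": [
    [[0.0117,0.025,0,0,0,0,0.0],[0.007,0.015,0,0,0,0,0.0],[0.003,0.008,0,0,0,0,0.0],[0,0,0,0,0,-0.08,0.0],[0,0,0,0,0,-0.12,0.0],[0,0,0,0,0,-0.12,0.0],[0,0,0,0,0,-0.12,0.0],[0,0,0,0,0,-0.12,0.0],[0,0,0,0,0,-0.08,0.0],[0,0,0,0,0,-0.04,0.0],[0,0,0,0,0,0,0.0],[0,0,0,0,0,0,0.0]]
  ]
}}

```text
clock: 19.77
eef_pos: [0.5414, -0.2691, 0.4948]
tcp_rot: [[0.964, 0.266, -0.001], [0.266, -0.964, 0.001], [-0.0, -0.001, -1.0]]
force: [0.1, 0.9, -4.3]
finger_gap: 0.16
```

```bash
python3 - <<'E'
from h import *
delta([.5414,-.2695,.330],15.6)
im=env.camera('wrist'); cv2.imwrite('pics/l.png',im)
im=env.camera('scene'); cv2.imwrite('pics/l2.png',cv2.resize(im[150:300,130:270],None,fx=4,fy=4,interpolation=cv2.INTER_CUBIC))
E
```

```text
clock 19.7667 pos [ 0.5414 -0.2691  0.4948] yaw 15.41 q [-37.5  26.3  60.7   0.   93.   37.1] qd 0.4
F [ 0.1  0.9 -4.3] M [ 0.02 -0.01 -0.01] gap 0.16
tool shift [0.     0.0005 0.1648]
turn about tool z -0.0033
```

View pics/l.png

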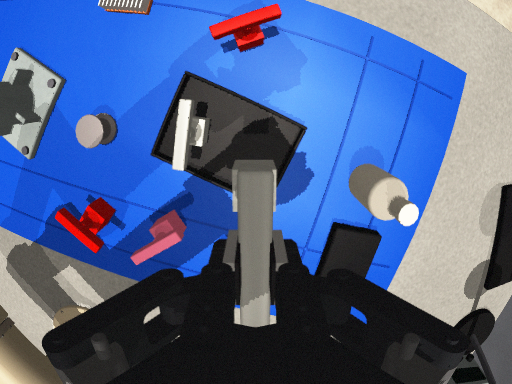

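View pics/l2.png

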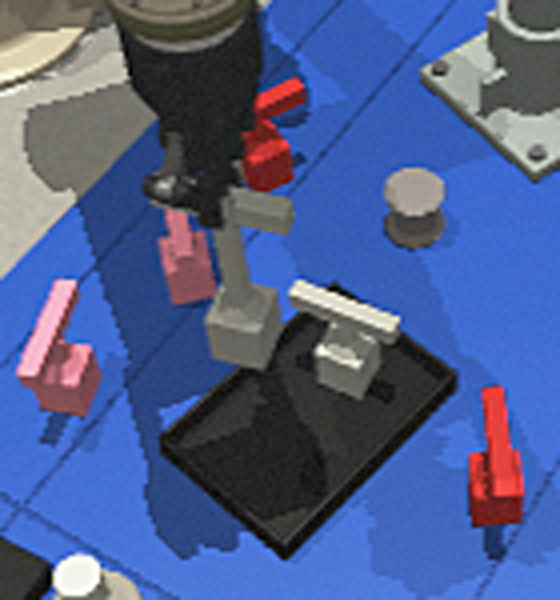

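This is the same picture as when it was first lifted, and the short wrench has not moved. Lowering.

Call:
{"fn": "step_arm", "kwargs": {
  "series": [
    [[0,0.0005,0.008,0,0,0,0.0],[0,0,0.018,0,0,0,0.0],[0,0,0.022,0,0,0,0.0],[0,0,0.022,0,0,0,0.0],[0,0,0.022,0,0,0,0.0],[0,0,0.022,0,0,0,0.0],[0,0,0.02,0,0,0,0.0],[0,0,0.014,0,0,0,0.0],[0,0,0.008,0,0,0,0.0],[0,0,0.004,0,0,0,0.0],[0,0,0,0,0,0,0.0],[0,0,0,0,0,0,0.0]]
  ]
}}

```text
clock: 20.87
eef_pos: [0.5415, -0.2701, 0.3359]
tcp_rot: [[0.964, 0.266, 0.001], [0.266, -0.964, -0.001], [0.001, 0.001, -1.0]]
force: [0.0, 1.1, -2.8]
finger_gap: 0.164
```

Call:
{"fn": "step_arm", "kwargs": {
  "series": [
    [[0,0,0.0015,0,0,0,0.0],[0,0,0.0015,0,0,0,0.0],[0,0,0,0,0,0,0.0]]
  ]
}}

```text
clock: 21.12
eef_pos: [0.5413, -0.2701, 0.3323]
tcp_rot: [[0.964, 0.267, 0.0], [0.267, -0.964, -0.0], [0.0, 0.0, -1.0]]
force: [-0.4, -0.5, -4.8]
finger_gap: 0.161
```

Call:
{"fn": "step_arm", "kwargs": {
  "series": [
    [[0,0,0.001,0,0,0,0.0],[0,0,0.001,0,0,0,0.0],[0,0,0,0,0,0,0.0]]
  ]
}}

```text
clock: 21.37
eef_pos: [0.5413, -0.2701, 0.33]
tcp_rot: [[0.964, 0.266, -0.0], [0.266, -0.964, 0.0], [-0.0, -0.0, -1.0]]
force: [0.5, 0.8, -4.5]
finger_gap: 0.16
```

Call:
{"fn": "step_arm", "kwargs": {
  "series": [
    [[0,0,0.001,0,0,0,0.0],[0,0,0,0,0,0,0.0]]
  ]
}}

```text
clock: 21.53
eef_pos: [0.5414, -0.2701, 0.3292]
tcp_rot: [[0.964, 0.267, 0.0], [0.267, -0.964, -0.0], [0.0, 0.0, -1.0]]
force: [0.5, 0.4, -3.8]
finger_gap: 0.161
```

Call:
{"fn": "step_arm", "kwargs": {
  "series": [
    [[0,0,0.0005,0,0,0,0.0],[0,0,0.0002,0,0,0,0.0],[0,0,0,0,0,0,0.0]]
  ]
}}

```text
clock: 21.78
eef_pos: [0.5414, -0.2701, 0.3291]
tcp_rot: [[0.964, 0.267, 0.001], [0.267, -0.964, -0.0], [0.001, 0.001, -1.0]]
force: [-0.8, 0.8, 1.9]
finger_gap: 0.157
```

It stands on the tray floor at z 0.329, with the force turning from −4.5 to +1.9 N. Opening gently.

Call:
{"fn": "step_arm", "kwargs": {
  "series": [
    [[0,0,0,0,0,0,0.016],[0,0,0,0,0,0,0.018],[0,0,0,0,0,0,0.021],[0,0,0,0,0,0,0.025],[0,0,0,0,0,0,0.03],[0,0,0,0,0,0,0.04],[0,0,0,0,0,0,0.05],[0,0,0,0,0,0,0.06],[0,0,0,0,0,0,0.075],[0,0,0,0,0,0,0.0854],[0,0,0,0,0,0,0.0854],[0,0,0,0,0,0,0.0854]]
  ],
  "newtons": 30
}}

```text
clock: 22.78
eef_pos: [0.5413, -0.2701, 0.3285]
tcp_rot: [[0.964, 0.267, -0.0], [0.267, -0.964, 0.0], [-0.0, -0.0, -1.0]]
force: [-0.7, -0.4, 0.2]
finger_gap: 1.007
```

```bash
python3 - <<'E'
from h import *
delta([.5414,-.2695,.330],15.6)
im=env.camera('wrist'); cv2.imwrite('pics/m.png',im)
E
```

```text
clock 22.7833 pos [ 0.5413 -0.2701  0.3285] yaw 15.46 q [-37.6  31.6  77.2   0.   71.2  36.9] qd 0.1
F [-0.7 -0.4  0.2] M [ 0.03  0.01 -0.04] gap 1.007
tool shift [ 0.0002 -0.0005 -0.0015]
turn about tool z -0.0025
```

View pics/m.png

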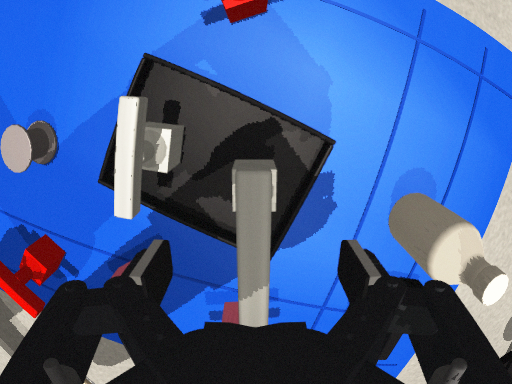

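The wrench stands free between the open fingers. Now retreating straight up, then moving to view the nut once more.

Call:
{"fn": "step_arm", "kwargs": {
  "series": [
    [[0,0,-0.008,0,0,0,0.0854],[0,0,-0.015,0,0,0,0.0854],[0,0,-0.02,0,0,0,0.0854],[0,0,-0.02,0,0,0,0.0854],[0,0,-0.02,0,0,0,0.0854],[0,0,-0.012,0,0,0,0.0854],[0,0,0,0,0,0,0.0854],[0,0,0,0,0,0,0.0854]]
  ]
}}

```text
clock: 23.5
eef_pos: [0.5413, -0.27, 0.4239]
tcp_rot: [[0.964, 0.267, 0.001], [0.267, -0.964, -0.001], [0.001, 0.001, -1.0]]
force: [0.2, -0.4, -1.1]
finger_gap: 1.0
```

Call:
{"fn": "step_arm", "kwargs": {
  "series": [
    [[0.0022,-0.0175,0,0,0,0,0.0854],[0.0044,-0.035,0,0,0,0,0.0854],[0.0044,-0.035,0,0,0,0,0.0854],[0.0044,-0.035,0,0,0,0,0.0854],[0.0044,-0.035,0,0,0,0,0.0854],[0.0044,-0.035,0,0,0,0,0.0854],[0.0044,-0.035,0,0,0,0,0.0854],[0.0044,-0.035,0,0,0,0,0.0854],[0.0044,-0.035,0,0,0,0,0.0854],[0.0044,-0.035,0,0,0,0,0.0854],[0.0044,-0.035,0,0,0,0,0.0854],[0.0044,-0.035,0,0,0,0,0.0854]]
  ]
}}

```text
clock: 24.5
eef_pos: [0.4821, 0.1329, 0.4224]
tcp_rot: [[0.964, 0.266, -0.002], [0.266, -0.964, -0.0], [-0.002, -0.0, -1.0]]
force: [-0.4, -0.5, 0.2]
finger_gap: 0.999
```

Call:
{"fn": "step_arm", "kwargs": {
  "series": [
    [[0.0044,-0.03,0,0,0,0,0.0854],[0,-0.005,0.02,0,0,0,0.0854],[0,0,0.02,0,0,0,0.0854],[0,0,0.02,0,0,0,0.0854],[0,0,0,0,0,0,0.0854],[0,0,0,0,0,0,0.0854],[0,0,0,0,0,0,0.0854]]
  ]
}}

```text
clock: 25.08
eef_pos: [0.478, 0.1662, 0.3642]
tcp_rot: [[0.964, 0.266, 0.001], [0.266, -0.964, 0.0], [0.001, 0.0, -1.0]]
force: [0.5, 0.1, -0.2]
finger_gap: 0.998
```

```bash
python3 - <<'E'
from h import *
delta([.465,.163,.35],15.6)
im=env.camera('wrist'); cv2.imwrite('pics/n.png',im[0:260,100:400].repeat(2,0).repeat(2,1))
im=env.camera('scene'); cv2.imwrite('pics/n2.png',im)
c=cv2.resize(im[150:300,130:270],None,fx=4,fy=4,interpolation=cv2.INTER_CUBIC);cv2.imwrite('pics/n3.png',c)
E
```

```text
clock 25.0833 pos [0.478  0.1662 0.3642] yaw 15.45 q [ 5.9 17.6 92.6  0.  69.8 80.4] qd 0.69
F [ 0.5  0.1 -0.2] M [-0.03 -0.02 -0.01] gap 0.998
tool shift [-0.0133 -0.0004  0.0142]
turn about tool z -0.0027
```

View pics/n.png

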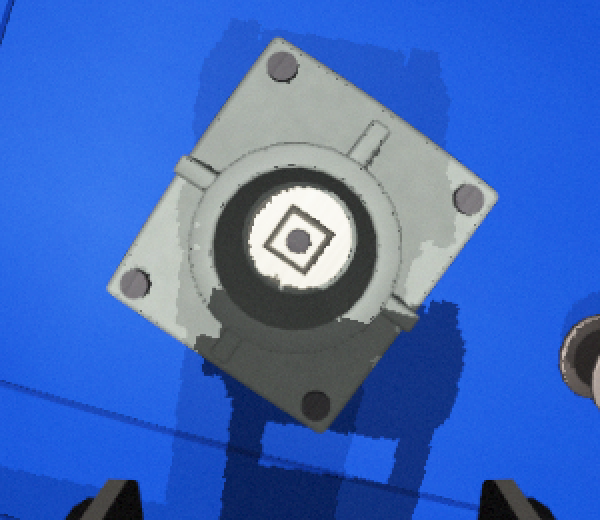

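View pics/n2.png

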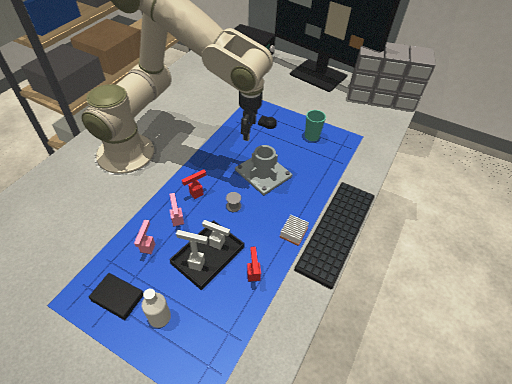

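View pics/n3.png

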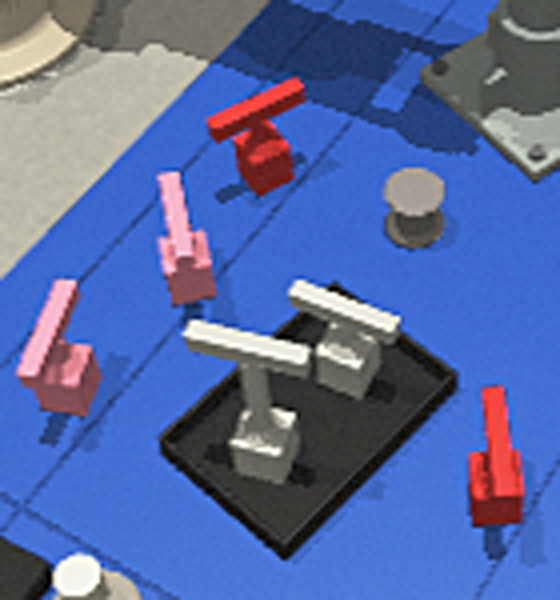

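The nut's flats run at about 36° in the picture and the plate's sides at about 35°, so they are parallel and the nut is tight. Both wrenches stand upright in the tray, everything else is where it was, and the robot is clear. Handing in.

```bash
python3 -c "
from workcell import env
print(env.finish_job())"
```

```text
the job is handed in; nothing more can be done
None
```

The clamp nut is tight against its stop, the long wrench is standing upright in the tray again where it started, and the job was handed in at about 25 s.

**What I did**
- I gripped the long wrench by its bar and lowered it onto the nut. It met the washer at the predicted height.
- I turned the nut clockwise until the moment climbed from about 0.25 to 1.17 N m, then eased back within the play.
- I lifted the wrench out, set it down at its original spot and backed the arm off.

**Last checks**
- **Nut:** in the final wrist picture its flats are parallel to the foot plate's sides, to within about 2°.
- **Wrenches and bench:** both wrenches stand upright in the tray, and nothing else in the final scene picture looks moved.
- **Forces:** wrist force readings stayed below about 10 N.

**What disagreed**
- **Camera calibration:** the wrist camera's reported calibration shifted by about 1 mm between readings.
- **Wrench in the grip:** the wrist view put the wrench axis about 1.7 mm off the tool axis, while the blurrier side view hinted the other way. I followed the wrist view, and the socket went on without any side load.

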